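# Find the heavy side of an eccentric rotor on the balancing stand

### The arm

A 6-joint arm with a two-finger parallel gripper is mounted at the origin on the work surface. World frame = base frame: x ahead of the robot, y to its left, z up, the work surface at z = 0. Lengths are in m, angles in rad, forces in N, time in s.
With the tool pointing down it reaches from about 0.35 to 0.775 m from the base axis. Payload 5.5 kg.
Tool frame: the origin (TCP) lies midway between the tips of the shut fingers; the grasp point (between the pads) lies grasp_offset behind it (grasp_offset is the distance from the TCP to the grasp point, in m); z points along the fingers, y is the line along which they close (so a half turn about z gives the same grasp; the last joint's range is limited). The gripper opens to 85 mm and grips with 20 to 120 N. Pads are 22 mm wide; open, the fingers measure 114 mm over their backs; the gripper's body (76 mm by 85 mm) begins 54 mm behind the grasp point. The pads swing forward as they close: fully open they stand 13 mm farther back than shut.
Start: joints at [1.078, 0.313, 0.046, 1.304, 0, 1.431], TCP at [0.199, 0.54, 0.231] pointing down, gripper open.
Joint ranges: [-2.76, 2.76], [-0.86, 1.69], [-1.03, 1.26], [-2.2, 2.34], [-1.47, 1.5], [-3.14, 3.14]. Speed limits (rad/s): [2.57, 2.57, 3.14, 3.14, 3.14, 3.14].

### API

Orientations are given as a unit quaternion [w, x, y, z].
In Python, from workcell import * gives the robot as it stands.
- The arm moves only by the tool step_arm, never from a script. Its argument "deltas" is a list of rows, each a list of 7 numbers: the shift along the world's x, y, z in mm, then the turn, a rotation vector about the world's x, y, z in degrees, then the gripper's target within -1 to 1 (fully open at 1, half-way at 0, shut at -1). A call has 1 to 5 rows; each row shifts and turns the commanded pose from where the row before left it; what a row does not reach is not made up. A row lasts 1/10 s, in which the tool goes at most 50 mm and 8.59 degrees, less where a joint would pass 70% of its speed; a pose out of reach is approached as far as the arm can. A call is refused whole if a number of a shift passes 50 or a number of a turn 8.59, either way. A call with a gripper value outside its range is refused whole. The fingers move at their own pace and stop on an object; "newtons" is the grip in N (left out, the last holds). Time passes only in rows, so rows that do not move let the fingers close. It gives the time, the measured TCP pose, the force, the opening and the grip force at its end, in the units of the state.
- get_state(): the state, without advancing time (a new reading comes with each control period).
- read_camera(name): name is "scene" or "top" or "wrist"; returns a dict with "image" (400x640x3 uint8, red, green, blue), "z_map" (400x640 float32, m along the optical axis (not along the pixel's ray), 0 where there is no reading), "K" (3x3 intrinsics, pixels), "world_from_camera" (4x4, takes a point from camera to world coordinates). Camera axes: x right, y down, z forward; pixel columns grow to the right and rows downward; lengths in m; the calibration is good to about 2 mm. A picture is of the moment at which its call begins.
- hand_in(): hands the job in; it is judged then, once.
The state is a dict: "clock": time; "joint_pos": joint angles; "qvel": joint speeds; "tau": joint torques, N m; "tcp_pos": TCP position; "orientation": TCP orientation; "wrist_force": force on the tool from outside, world axes, zero at the start; "ft_torque": the same for the moment, N m; "finger_gap": finger opening in m; "grip_force": force on a finger pad.
Only numpy, scipy, OpenCV 4.12 (cv2) and the standard library are available. Lean on these libraries where they do the work, as an engineer would, in place of code of your own. Each camera call takes 0.05 s, during which the arm holds its last target. There are 200 camera calls.

### The job

Take the red-rimmed rotor out of the pocket tray, lay its shaft on the rollers of the balancing stand and let go until it comes to rest. Then find its hidden heavy side: turn it by hand well away from where it settled, 60 degrees or more, and let it swing back to rest, once or more, bearing in mind that roller drag can stop it to one side of its true lowest point. Finish holding it in the gripper, lifted clear above the stand with the shaft level and the heavy side straight down, and leave everything else on the bench where it is.

Things in the scene. Friction and masses are not known exactly. Their poses are not given: they have to be found in the camera images.
- rotor: The red-rimmed sealed rotor (loose, 0.3 kg): disc 70 mm across, 16 mm thick, flat aluminium faces; a 14 mm shaft along its own x axis ends 45 mm either side of the middle; 20 mm bosses 3 mm proud round the shaft. Origin at the disc's centre, on the shaft axis. In the tray it stands on edge, shaft level, stripe up. Pinch it across the faces from above (16 mm wide), clear of the shaft.
- stripe (a point): On the red rotor's rim, 35 mm from its centre along its own +z axis, where a 5 mm white stripe runs over rim and both faces. The stripe shows how far the rotor has turned and nothing more: the heavy side is sealed in, unmarked, different every time, never within 40 degrees of the stripe. Centre of mass about 7 mm off the shaft axis: 22 mN m of turning moment when level with the shaft.
- tray: Black pocket tray, fixed, 230 x 215 mm, 36 mm high; origin under its centre on the bench. Four slot pockets at x = +-50 mm, y = +-48 mm in its own frame hold the rotors on edge, their shaft axis along the tray's x axis and 53 mm above the bench; the upper 52 mm of a disc stands free above the tray.
- stand: Balancing stand, fixed: green base plate 115 x 105 x 12 mm, two upright bearing plates, four free-turning steel rollers 22 mm across, 8 mm thick, centred at x = +-30 mm, y = +-14 mm and 49 mm above the bench in its own frame. Nothing on it is higher than the roller tops, 60 mm. Origin under its centre on the bench; a laid-in shaft lies along its x axis.
- stand_axis (a point): Where the rotor's origin lies when its shaft rests on the rollers: 60 mm above the bench over the stand's centre, axes as the stand. The rotor then turns freely but for a roller drag of 0.4 of its full turning moment; it swings for under a second and can stop anywhere within about 25 degrees of heavy side down (or stay put near upside down).
- rotor_b: A grey-rimmed rotor of the same size in another pocket of the tray (loose, leave alone). Origin at its centre.
- rotor_c: A second grey-rimmed rotor in another pocket (loose, leave alone). Origin at its centre.
- dish: Blue plastic dish, 110 mm across, 35 mm high, at the right (loose, leave alone). Origin under its centre.
- pen: White paint marker with yellow cap, 120 mm long, 17 mm thick, lying near the robot's right (loose, leave alone). Origin under its middle.
- driver: Screwdriver with red handle, about 200 mm long, lying at the right (loose, leave alone). Origin under its middle.
- bar0: Small steel bar, 34 x 10 x 10 mm, lying near the robot's left (loose, leave alone). Origin under its middle.
- bar1: A second small steel bar like it (loose, leave alone). Origin under its middle.
There are look-alikes about, which are no part of the job. Leave any orange look-alike of the rotor alone. Leave any blue or purple look-alike of the stand alone.

How it is judged:
On the way, in this order (a step that is already met when the one before it is completed fails the run):
1. the red rotor lies with its shaft on the stand's rollers, let go, and has settled with the heavy side low (distance between rotor and stand_axis below 0.012 m and angle between the x axis of rotor and the x axis of stand_axis, either way round below 0.12 rad and contact force between the fingers and rotor below 0.05 N and angular speed of rotor below 0.2 rad/s and angle between slug_c0's own z axis and vertical below 0.52 rad), for 0.2 s.
2. on the rollers it has been turned until its heavy side is more than 31 degrees off the bottom (distance between rotor and stand_axis below 0.012 m and angle between slug_c0's own z axis and vertical above 0.54 rad), for 0.1 s.
3. let go again on the rollers, it has swung back and come to rest with the heavy side low (distance between rotor and stand_axis below 0.012 m and contact force between the fingers and rotor below 0.05 N and angular speed of rotor below 0.2 rad/s and angle between slug_c0's own z axis and vertical below 0.52 rad), for 0.2 s.
At the end, for the whole second after the job is handed in: The red rotor is held still in the fingers over the stand (within 60 mm in plan), 30 mm or more above where it lay on the rollers, carried by nothing else, shaft level within 10 degrees, heavy side within 11 degrees of straight down; the grey rotors are still in their pockets (height (world z) of rotor above 0.09 m and horizontal distance between rotor and stand_axis below 0.06 m and contact force between the fingers and rotor above 1 N and contact force between rotor and stand below 0.05 N and contact force between rotor and tray below 0.05 N and angle between slug_c0's own z axis and vertical below 0.2 rad and angle between rotor's own x axis and vertical between 1.4 and 1.74 rad and linear speed of rotor below 0.03 m/s and angular speed of rotor below 0.2 rad/s and distance of each of rotor_b, rotor_c from where it was at the start of the episode below 0.015 m); the arm keeps its last pose, push and grip.
It fails at once if a grey rotor, the dish, the pen, the screwdriver or a loose bar is moved by more than 20 mm (distance of any of rotor_b, rotor_c, dish, pen, driver, bar0, bar1 from where it was at the start of the episode above 0.02 m).
It also fails if it takes over 72 s, if anything falls off the work surface, if the arm or the gripper's body presses on something with over 40 N, if the wrist force passes 120 N, or if a joint passes its speed limit or range.

## Working session

There is one attempt and no reset: what is moved stays moved. The work goes in short steps, Python scripts to look and compute and a tool call to move; the robot and the scene stay as the last step left them, time stands still between calls to the robot, and variables do not carry over. Pictures are saved under pics/ and viewed, at most 10 in all, crops included, and the job is handed in when it is done.

Besides the shell and the picture viewer there is one more tool, called after ">>>" in YAML: its name, and indented under it one key for each argument. step_arm: Moves the arm, as the interface text tells. Its arguments: {"type":"object","properties":{"deltas":{"type":"array","items":{"type":"array","items":{"type":"number"}}},"newtons":{"type":"number"}},"required":["deltas"]}

```bash
mkdir -p pics; ls; cat > h.py <<'E'
from workcell import *
import numpy as np, cv2
def cam(n):
    c=read_camera(n); np.savez('last_'+n+'.npz',**c); return c
def pt(c,u,v,r=1):
    z=c['z_map'][v-r:v+r+1,u-r:u+r+1]; z=np.median(z[z>0])
    p=np.linalg.inv(c['K'])@[u,v,1]*z
    return (c['world_from_camera']@np.r_[p,1])[:3]
def onz(c,u,v,h):
    d=c['world_from_camera'][:3,:3]@np.linalg.inv(c['K'])@[u,v,1]; o=c['world_from_camera'][:3,3]
    return o+d*(h-o[2])/d[2]
def save(n,im,s=1): cv2.imwrite('pics/'+n,cv2.resize(im[:,:,::-1],None,fx=s,fy=s,interpolation=cv2.INTER_CUBIC))
E
python3 - <<'E'
from h import *
print(get_state())
c=cam('top');save('top.png',c['image']);c=cam('scene');save('scene.png',c['image'])
E
```

```text
pics
{'clock': 0.0, 'joint_pos': array([1.07840136e+00, 3.13998053e-01, 4.49698668e-02, 1.30360347e+00,
       2.03927732e-05, 1.43118282e+00]), 'qvel': array([-1.11507715e-03, -2.89097156e-05, -3.14186247e-04,  1.22364430e-03,
        1.62050440e-04,  3.76002229e-04]), 'tau': array([ 1.59925119e-03, -4.80625999e+01,  2.98534727e+01,  1.94517971e-02,
       -1.42089630e-04, -7.22443758e-06]), 'tcp_pos': array([0.19843197, 0.53912563, 0.23040649]), 'orientation': array([-2.94874843e-04,  1.75477389e-01,  9.84483034e-01, -8.69056456e-04]), 'wrist_force': array([0.06743374, 0.0848495 , 0.13456587]), 'ft_torque': array([ 0.01855003, -0.00668429, -0.01740894]), 'grip_force': 0.0, 'finger_gap': 0.08519682516042214}
```

View pics/top.png

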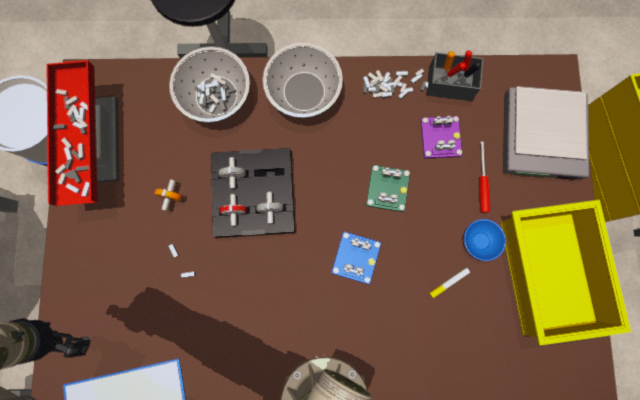

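View pics/scene.png

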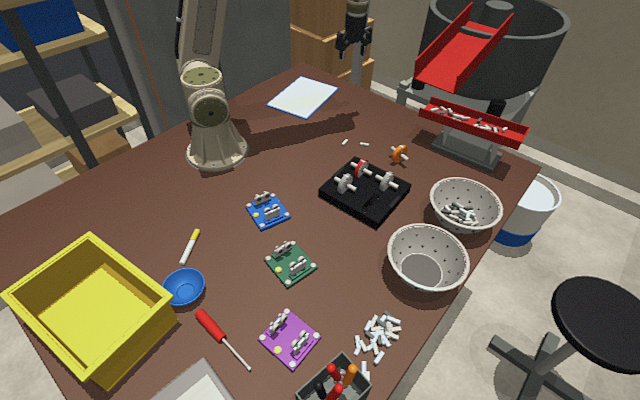

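Red-rimmed rotor in the tray is at about (232,210); the orange look-alike at (168,194) stands outside the tray. The stands are green (388,188), blue (356,257) and purple (441,137), so green is the one that fits. I'll confirm both in one enlarged crop.

```bash
python3 - <<'E'
from h import *
c=dict(np.load('last_top.npz'))
a=cv2.resize(c['image'][140:245,200:300],None,fx=4,fy=4,interpolation=cv2.INTER_CUBIC)
b=cv2.resize(c['image'][155:220,360:420],None,fx=6,fy=6,interpolation=cv2.INTER_CUBIC)
h=420;o=np.zeros((h,800,3),np.uint8);o[:a.shape[0],:400]=a;o[:390,410:770]=b
save('crop.png',o)
for u,v in [(232,210),(232,172),(270,207),(388,188),(280,190)]: print(u,v,pt(c,u,v,0),pt(c,u,v,2))
print(c['K'],c['world_from_camera'])
E
```

```text
232 210 [0.48296812 0.2323436  0.08644492] [0.48311043 0.23251678 0.0855818 ]
232 172 [0.58263282 0.23501662 0.08567594] [0.5831805  0.23546373 0.08347075]
270 207 [0.488754   0.13512999 0.09177021] [0.48981923 0.1358772  0.0855225 ]
388 188 [ 0.55099292 -0.17664319  0.01446967] [ 0.55176626 -0.17713992  0.01077523]
280 190 [0.5436287  0.11533941 0.03829035] [0.54397125 0.11550205 0.03663879]
[[473.6620835    0.         329.31408041]
 [  0.         473.6620835  200.29833463]
 [  0.           0.           1.        ]] [[-0.0117801  -0.98347175  0.18067804  0.28649028]
 [-0.9999165   0.01062604 -0.00735396 -0.00674735]
 [ 0.00531252 -0.18074958 -0.9835148   1.27806986]
 [ 0.          0.          0.          1.        ]]
```

View pics/crop.png

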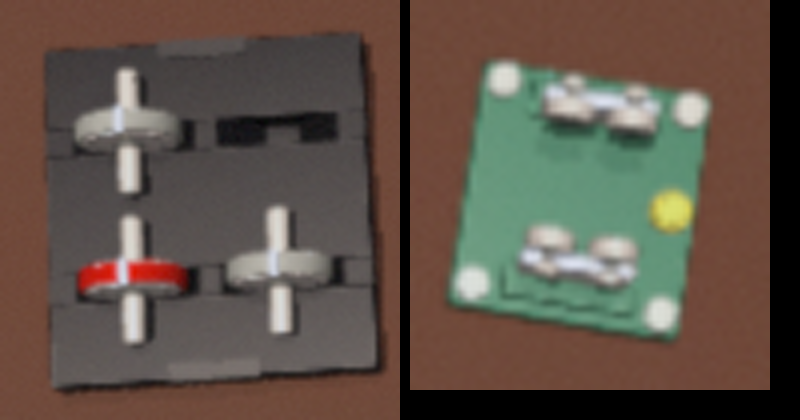

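The crop shows the red rim with its white stripe up at crop (132,275), i.e. full-frame (233,209), in the robot-side left pocket. The green stand's base corners are at crop (487,62), (708,105), (678,340), (450,303), with its roller pairs at the top and bottom. The shaft axes of both run roughly along world x.

```bash
python3 - <<'E'
from h import *
c=dict(np.load('last_top.npz'))
T=[(46,50),(360,34),(378,370),(54,388)]
P=np.array([onz(c,200+u/4,140+v/4,.036) for u,v in T]);print(P.round(4),P.mean(0))
e=(P[0]-P[3])+(P[1]-P[2]);print('tray sides',[np.linalg.norm(P[i]-P[i-1]).round(4) for i in range(4)],'xang',np.degrees(np.arctan2(e[1],e[0])))
S=[(487,62),(708,105),(678,340),(450,303)]
P=np.array([onz(c,360+(u-410)/6,155+v/6,.012) for u,v in S]);print(P.round(4),P.mean(0))
e=(P[0]-P[3])+(P[1]-P[2]);print('sides',[np.linalg.norm(P[i]-P[i-1]).round(4) for i in range(4)],'xang',np.degrees(np.arctan2(e[1],e[0])))
R=[(570,95),(634,107),(547,247),(613,257)]
P=np.array([onz(c,360+(u-410)/6,155+v/6,.055) for u,v in R]);print('rollers',P.round(4),P.mean(0))
# red pixels
im=c['image'].astype(int);m=(im[...,0]>150)&(im[...,1]<70)&(im[...,2]<70);m[:,:200]=0;m[:,300:]=0;m[:150]=0;m[250:]=0
Q=np.array([pt(c,u,v,0) for v,u in np.argwhere(m)]);print('red',len(Q),Q.mean(0),Q.min(0),Q.max(0))
# shaft ends at z=.06
for u,v in [(132,215),(135,343)]: print(onz(c,200+u/4,140+v/4,.056))
E
```

```text
[[0.65   0.302  0.036 ]
 [0.659  0.0892 0.036 ]
 [0.4295 0.0766 0.036 ]
 [0.42   0.2892 0.036 ]] [0.53961678 0.18924697 0.036     ]
tray sides [np.float64(0.2303), np.float64(0.213), np.float64(0.2299), np.float64(0.2128)] xang 3.167581523920555
[[ 0.6158 -0.1373  0.012 ]
 [ 0.5944 -0.2381  0.012 ]
 [ 0.4856 -0.2199  0.012 ]
 [ 0.5036 -0.1174  0.012 ]] [ 0.54984387 -0.17817545  0.012     ]
sides [np.float64(0.1139), np.float64(0.103), np.float64(0.1103), np.float64(0.1041)] xang -9.786033634029005
rollers [[ 0.5891 -0.1692  0.055 ]
 [ 0.5834 -0.1974  0.055 ]
 [ 0.5207 -0.1568  0.055 ]
 [ 0.5159 -0.1856  0.055 ]] [ 0.55229092 -0.17728155  0.055     ]
red 73 [0.48926871 0.23576865 0.08089309] [0.48167796 0.20898338 0.06765662] [0.49518558 0.26710285 0.08882085]
[0.53121603 0.23692267 0.056     ]
[0.44652722 0.23286853 0.056     ]
```

>>> step_arm:
  deltas:
    - [45,-20,0,0,0,-8,1]
    - [45,-45,0,0,0,-8,1]
    - [45,-45,0,0,0,-4,1]
    - [45,-45,0,0,0,0,1]
    - [45,-45,0,0,0,0,1]

```text
clock: 0.6
tcp_pos: [0.386, 0.3766, 0.2309]
orientation: [-0.0, 0.344, 0.939, -0.0]
wrist_force: [0.5, -0.3, -0.1]
finger_gap: 0.0854
grip_force: 0.0
```

>>> step_arm:
  deltas:
    - [17,-24,0,0,0,-8,0]
    - [17,-24,0,0,0,-8,0]
    - [17,-24,0,0,0,-8,0]
    - [17,-24,0,0,0,-8,0]
    - [17,-24,0,0,0,-8,0]

```text
clock: 1.1
tcp_pos: [0.4704, 0.257, 0.2309]
orientation: [-0.0, 0.646, 0.763, -0.0]
wrist_force: [0.3, -0.3, 0.1]
finger_gap: 0.0432
grip_force: 0.0
```

>>> step_arm:
  deltas:
    - [17,-22,0,0,0,-6.5,0]
    - [0,0,0,0,0,0,0]
    - [0,0,0,0,0,0,0]

```text
clock: 1.4
tcp_pos: [0.487, 0.2357, 0.2308]
orientation: [-0.0, 0.687, 0.727, -0.0]
wrist_force: [0.1, -0.0, -0.2]
finger_gap: 0.0425
grip_force: 0.0
```

```bash
python3 - <<'E'
from h import *
import workcell; print([n for n in dir(workcell) if not n.startswith('_')]); print(getattr(workcell,'grasp_offset',None))
s=get_state();print(s)
c=cam('wrist');save('w1.png',c['image']);print(c['K'],c['world_from_camera'])
im=c['image'].astype(int);m=(im[...,0]>120)&(im[...,1]<60)&(im[...,2]<60)
Q=np.array([np.r_[u,v,pt(c,u,v,0)] for v,u in np.argwhere(m) if c['z_map'][v,u]>0]);print('red',len(Q),Q.mean(0),Q.min(0),Q.max(0))
E
```

```text
['MotionError', 'get_state', 'grasp_offset', 'hand_in', 'read_camera']
0.0187
{'clock': 1.4, 'joint_pos': array([ 3.02173633e-01,  2.48179632e-01, -4.29578131e-02,  1.28081801e+00,
        2.97525713e-04,  1.81590351e+00]), 'qvel': array([ 0.02820781, -0.00744024, -0.0042961 ,  0.00329533,  0.00231277,
       -0.00166798]), 'tau': array([-9.23538487e-01, -4.40296984e+01,  2.99632072e+01, -1.00389363e-01,
       -6.65739295e-02,  3.53066926e-02]), 'tcp_pos': array([0.48700271, 0.23569846, 0.23083063]), 'orientation': array([-4.13522487e-04,  6.86645598e-01,  7.26992066e-01, -4.32462081e-04]), 'wrist_force': array([ 0.06336078, -0.04248763, -0.18054132]), 'ft_torque': array([-0.00509434,  0.06093808, -0.02785634]), 'grip_force': 0.0, 'finger_gap': 0.04253832829435879}
[[347.28926059   0.         313.69082689]
 [  0.         347.28926059 196.84401747]
 [  0.           0.           1.        ]] [[ 0.99839433  0.05417099  0.01656116  0.48143623]
 [ 0.05661185 -0.94404882 -0.32491064  0.31892221]
 [-0.00196619  0.32532649 -0.94559971  0.37322892]
 [ 0.          0.          0.          1.        ]]
red 549 [3.17956284e+02 1.71466302e+02 4.89082153e-01 2.40456230e-01
 7.57204330e-02] [3.11000000e+02 7.00000000e+00 4.81225098e-01 1.88996888e-01
 1.07108217e-03] [3.65000000e+02 2.09000000e+02 5.26142572e-01 3.83304035e-01
 8.79189720e-02]
```

View pics/w1.png

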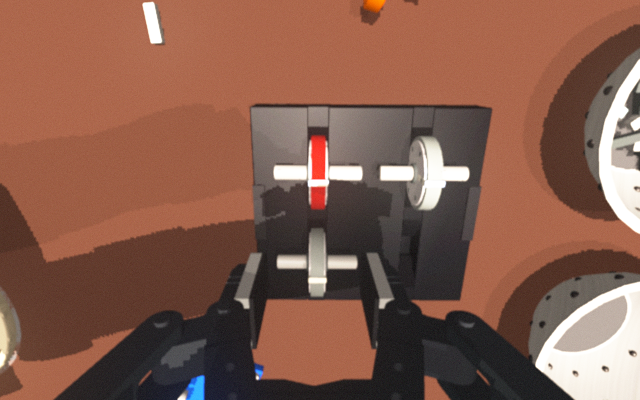

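```bash
python3 - <<'E'
from h import *
c=dict(np.load('last_wrist.npz'))
a,b=onz(c,274,173,.056),onz(c,362,173,.056);print(a,b,(a+b)/2,np.linalg.norm(b-a))
im=c['image'].astype(int);m=(im[...,0]>120)&(im[...,1]<60)&(im[...,2]<60);m[:130]=0;m[215:]=0;m[:,340:]=0
Q=np.array([pt(c,u,v,0) for v,u in np.argwhere(m) if c['z_map'][v,u]>0]);Q=Q[Q[:,2]>.06];t=Q[Q[:,2]>.08];print(len(Q),np.median(Q,0),t.mean(0),t.min(0),t.max(0))
E
```

```text
[0.44824113 0.23153869 0.056     ] [0.53114722 0.2362837  0.056     ] [0.48969417 0.2339112  0.056     ] 0.08304176339002774
502 [0.48898929 0.22877556 0.07926409] [0.48936256 0.22820655 0.08433465] [0.48383197 0.21228308 0.0800825 ] [0.49515215 0.25615201 0.08791897]
```

The wrist view shows the red rotor straight below, between the fingers' lines: disc at (318,172), shaft ends at (274,173) and (362,173). It measures (0.489, 0.2345), which agrees with the pocket pose. Grasping now.

>>> step_arm:
  deltas:
    - [2,-1,-45,0,0,0,0]
    - [0,0,-45,0,0,0,0]
    - [0,0,-40,0,0,0,0]
    - [0,0,-25,0,0,0,0]
    - [0,0,-12,0,0,0,0]
  newtons: 60

```text
clock: 1.95
tcp_pos: [0.4863, 0.2356, 0.0616]
orientation: [-0.001, 0.686, 0.728, -0.002]
wrist_force: [-0.9, 0.9, 0.4]
finger_gap: 0.0421
grip_force: 0.0
```

>>> step_arm:
  deltas:
    - [0,0,0,0,0,0,0]
    - [0,0,0,0,0,0,-1]
    - [0,0,0,0,0,0,-1]
    - [0,0,0,0,0,0,-1]
    - [0,0,0,0,0,0,-1]

```text
clock: 2.45
tcp_pos: [0.4905, 0.2359, 0.0663]
orientation: [0.001, 0.686, 0.727, 0.002]
wrist_force: [-0.0, 0.9, 5.5]
finger_gap: 0.0148
grip_force: 59.9
```

>>> step_arm:
  deltas:
    - [0,0,0,0,0,0,-1]
    - [0,0,10,0,0,0,-1]
    - [0,0,20,0,0,0,-1]
    - [0,0,30,0,0,0,-1]
    - [0,0,40,0,0,0,-1]

```text
clock: 2.95
tcp_pos: [0.4874, 0.2344, 0.164]
orientation: [-0.001, 0.687, 0.727, -0.002]
wrist_force: [1.1, 0.4, -3.8]
finger_gap: 0.0149
grip_force: 59.2
```

>>> step_arm:
  deltas:
    - [8,-40,5,0,0,-1.6,-1]
    - [8,-40,5,0,0,-1.6,-1]
    - [8,-40,5,0,0,-1.6,-1]
    - [8,-40,5,0,0,-1.6,-1]
    - [8,-40,5,0,0,-1.6,-1]

```text
clock: 3.45
tcp_pos: [0.5288, 0.0336, 0.1899]
orientation: [-0.0, 0.736, 0.677, -0.0]
wrist_force: [0.7, 0.1, -2.3]
finger_gap: 0.0146
grip_force: 59.4
```

>>> step_arm:
  deltas:
    - [8,-40,5,0,0,-1.6,-1]
    - [8,-40,5,0,0,-1.6,-1]
    - [5,-40,5,0,0,-2,-1]
    - [0,0,0,0,0,0,-1]
    - [0,0,0,0,0,0,-1]

```text
clock: 3.95
tcp_pos: [0.5497, -0.0859, 0.2044]
orientation: [-0.0, 0.766, 0.642, -0.0]
wrist_force: [-0.2, 0.3, -2.9]
finger_gap: 0.0146
grip_force: 59.4
```

```bash
python3 - <<'E'
from h import *
s=get_state();print(s['clock'],s['tcp_pos'],s['orientation'],s['wrist_force'],s['ft_torque'])
c=cam('wrist');save('w2.png',c['image']);
W=c['world_from_camera'];R=cv2.Rodrigues(np.array([0,0,0.]))[0]
from scipy.spatial.transform import Rotation as Ro
q=s['orientation'];T=np.eye(4);T[:3,:3]=Ro.from_quat([q[1],q[2],q[3],q[0]]).as_matrix();T[:3,3]=s['tcp_pos'];print(np.linalg.inv(T)@W)
E
```

```text
3.95 [ 0.54970927 -0.08586435  0.20440734] [-3.56069707e-04  7.66326172e-01  6.42451602e-01 -1.05688255e-04] [-0.16366331  0.27376871 -2.8930536 ] [ 0.09791216 -0.0087525  -0.01224085]
[[-4.31426512e-04 -9.45534340e-01 -3.25522082e-01  8.31923384e-02]
 [ 9.99999413e-01 -8.42915595e-05 -1.08049719e-03 -8.07313383e-04]
 [ 9.94208434e-04 -3.25522357e-01  9.45533821e-01 -1.42387152e-01]
 [ 0.00000000e+00  0.00000000e+00  0.00000000e+00  1.00000000e+00]]
```

View pics/w2.png

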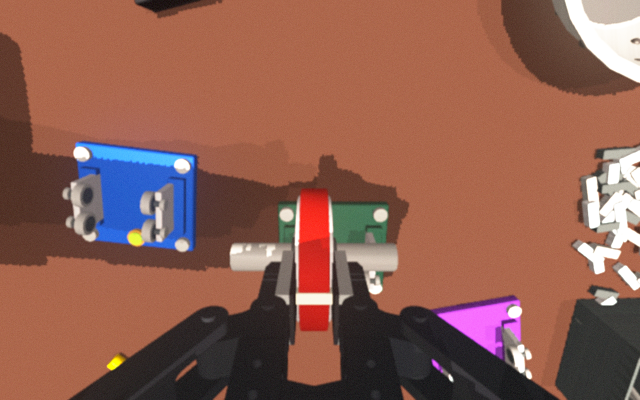

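```bash
python3 - <<'E'
from h import *
c=dict(np.load('last_wrist.npz'))
a,b=onz(c,279,204,.012),onz(c,388,202.5,.012);d=b-a;n=np.linalg.norm(d);d/=n
print(a,b,n,np.degrees(np.arctan2(d[1],d[0])),'centre',(a+b)/2+.0525*np.array([d[1],-d[0],0]))
im=c['image'].astype(int);m=(im[...,0]>120)&(im[...,1]<60)&(im[...,2]<60);m[:180]=0;m[340:]=0;m[:,:280]=0;m[:,350:]=0
Q=np.array([pt(c,u,v,0) for v,u in np.argwhere(m) if c['z_map'][v,u]>0]);Q=Q[Q[:,2]>.15]
print(len(Q),np.median(Q,0),Q.min(0),Q.max(0))
for h in (.19,):print(onz(c,231,257,h-.0),onz(c,396,256,h))
E
```

```text
[ 0.5063818  -0.11859085  0.012     ] [ 0.61674162 -0.13646633  0.012     ] 0.11179812881586884 -9.20054872664355 centre [ 0.55316745 -0.17935316  0.012     ]
3595 [ 0.55098165 -0.07057197  0.21985641] [ 0.53779301 -0.11427917  0.18579848] [ 0.56051506 -0.05246032  0.22636426]
[ 0.50680997 -0.08141852  0.19      ] [ 0.58936992 -0.09543001  0.19      ]
```

>>> step_arm:
  deltas:
    - [2,-45,0,0,0,0,-1]
    - [0,-45,0,0,0,0.4,-1]
    - [0,0,-45,0,0,0,-1]
    - [0,0,-45,0,0,0,-1]
    - [0,0,-30,0,0,0,-1]

```text
clock: 4.5
tcp_pos: [0.5502, -0.1728, 0.0814]
orientation: [-0.002, 0.763, 0.647, -0.001]
wrist_force: [-0.4, -0.2, -3.2]
finger_gap: 0.0147
grip_force: 59.3
```

>>> step_arm:
  deltas:
    - [0,0,0,0,0,0,-1]
    - [0,0,-4,0,0,0,-1]
    - [0,0,-3,0,0,0,-1]
    - [0,0,0,0,0,0,-1]

```text
clock: 4.9
tcp_pos: [0.5529, -0.1745, 0.0786]
orientation: [0.001, 0.763, 0.646, 0.0]
wrist_force: [-0.2, 0.1, -3.0]
finger_gap: 0.0143
grip_force: 59.6
```

```bash
python3 - <<'E'
from h import *
s=get_state();print(s['clock'],s['tcp_pos'],s['wrist_force'],s['ft_torque'])
c=cam('scene');t=cam('top')
print(c['K'],c['world_from_camera'])
p=np.linalg.inv(c['world_from_camera'])@[.5515,-.178,.06,1];uv=c['K']@p[:3];uv=uv/uv[2];print(uv)
u,v=uv[:2].astype(int)
a=cv2.resize(c['image'][v-35:v+35,u-35:u+35],(400,400),interpolation=cv2.INTER_CUBIC)
p=np.linalg.inv(t['world_from_camera'])@[.5515,-.178,.06,1];uv=t['K']@p[:3];uv=uv/uv[2];print(uv)
u,v=uv[:2].astype(int)
b=cv2.resize(t['image'][v-35:v+35,u-35:u+35],(400,400),interpolation=cv2.INTER_CUBIC)
save('s1.png',np.hstack([a,b]))
E
```

```text
4.9 [ 0.55288027 -0.17449993  0.07862708] [-0.19676616  0.0750118  -2.96850629] [ 0.01485417 -0.01011048  0.04610781]
[[365.48156963   0.         314.97243778]
 [  0.         365.48156963 193.70282017]
 [  0.           0.           1.        ]] [[ 0.75188223  0.48616624 -0.44532629  0.96827375]
 [ 0.65897514 -0.53304959  0.53066929 -0.57659473]
 [ 0.0206125  -0.69245976 -0.72116198  0.88699585]
 [ 0.          0.          0.          1.        ]]
[290.05059409 251.66707677   1.        ]
[390.70728161 184.23892328   1.        ]
```

View pics/s1.png

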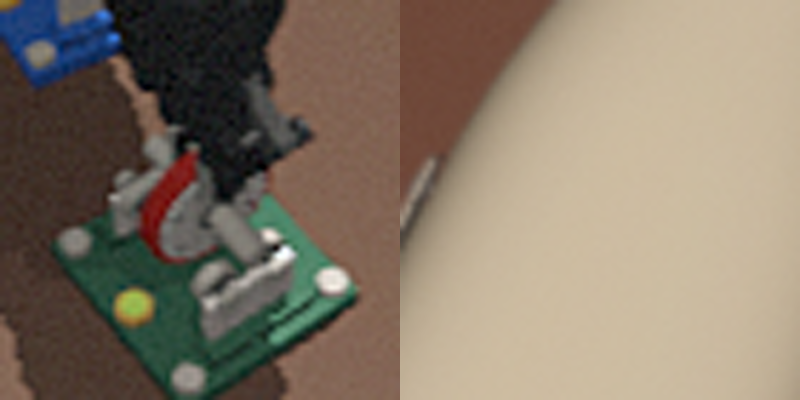

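The scene crop shows the rotor at (205,215) with its shaft hovering in line with the roller pairs. The top view is blocked by the arm. Lowering on.

>>> step_arm:
  deltas:
    - [-1,-1,-3,0,0,0,-1]
    - [0,0,-2,0,0,0,-1]
    - [0,0,0,0,0,0,-1]
    - [0,0,0,0,0,0,-1]

```text
clock: 5.4
tcp_pos: [0.5517, -0.1775, 0.0733]
orientation: [0.002, 0.764, 0.646, -0.0]
wrist_force: [-1.2, -4.3, 2.2]
finger_gap: 0.0147
grip_force: 60.4
```

>>> step_arm:
  deltas:
    - [0,0,-1.5,0,0,0,-1]
    - [0,0,0,0,0,0,-1]

```text
clock: 5.6
tcp_pos: [0.5518, -0.1776, 0.073]
orientation: [0.002, 0.764, 0.645, -0.0]
wrist_force: [-2.8, -5.0, 9.3]
finger_gap: 0.0146
grip_force: 61.6
```

>>> step_arm:
  deltas:
    - [0,0,1,0,0,0,0]
    - [0,0,0,0,0,0,0]
    - [0,0,0,0,0,0,0]
    - [0,0,0,0,0,0,0]
    - [0,0,0,0,0,0,0]

```text
clock: 6.1
tcp_pos: [0.551, -0.1755, 0.0715]
orientation: [-0.0, 0.763, 0.646, 0.0]
wrist_force: [0.2, -0.3, -0.3]
finger_gap: 0.0426
grip_force: 0.0
```

>>> step_arm:
  deltas:
    - [0,0,0,0,0,0,0]
    - [0,0,0,0,0,0,0]
    - [0,0,0,0,0,0,0]
    - [0,0,0,0,0,0,0]
    - [0,0,0,0,0,0,0]

```text
clock: 6.6
tcp_pos: [0.5511, -0.1758, 0.0718]
orientation: [0.0, 0.763, 0.646, 0.0]
wrist_force: [-0.4, 0.1, 0.4]
finger_gap: 0.0425
grip_force: 0.0
```

>>> step_arm:
  deltas:
    - [0,0,20,0,0,0,0]
    - [0,0,40,0,0,0,0]
    - [0,0,40,0,0,0,0]
    - [0,0,0,0,0,0,0]
    - [0,0,0,0,0,0,0]

```text
clock: 7.1
tcp_pos: [0.552, -0.1762, 0.1731]
orientation: [0.001, 0.763, 0.646, 0.001]
wrist_force: [-0.3, 0.4, -0.4]
finger_gap: 0.0424
grip_force: 0.0
```

```bash
python3 - <<'E'
from h import *
s=get_state();print(s['clock'],s['tcp_pos'],s['orientation'])
c=cam('wrist');t=cam('scene')
a=cv2.resize(c['image'][100:300,220:420],(400,400),interpolation=cv2.INTER_CUBIC)
b=cv2.resize(t['image'][217:287,255:325],(400,400),interpolation=cv2.INTER_CUBIC)
save('s2.png',np.hstack([a,b]))
E
```

```text
7.1 [ 0.55195674 -0.17619961  0.17308961] [1.41757947e-03 7.63309149e-01 6.46031502e-01 6.57335360e-04]
```

View pics/s2.png

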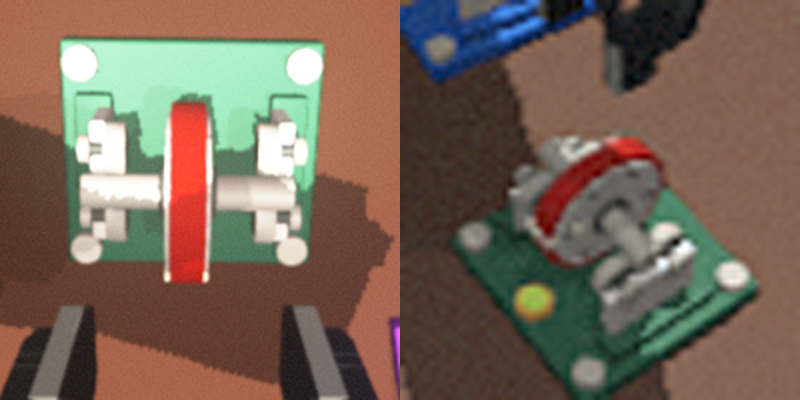

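The wrist crop (left half) shows the shaft lying on the rollers and the red rim from (190,100) to (190,280) without the stripe. The scene crop (right half) doesn't show it either, so the stripe has turned to the hidden lower half. I'll grip it as it rests, lift it toward the scene camera and read the stripe on the +x face.

>>> step_arm:
  deltas:
    - [0,0,-40,0,0,0,0]
    - [0,0,-40,0,0,0,0]
    - [0,0,-19,0,0,0,0]
    - [0,0,0,0,0,0,0]
    - [0,0,0,0,0,0,-1]

```text
clock: 7.7
tcp_pos: [0.5503, -0.1754, 0.0719]
orientation: [-0.001, 0.763, 0.646, -0.001]
wrist_force: [0.5, 0.2, 0.4]
finger_gap: 0.0296
grip_force: 0.0
```

>>> step_arm:
  deltas:
    - [0,0,0,0,0,0,-1]
    - [0,0,0,0,0,0,-1]
    - [0,0,0,0,0,0,-1]
    - [0,0,10,0,0,0,-1]
    - [0,0,40,0,0,0,-1]

```text
clock: 8.2
tcp_pos: [0.5478, -0.1743, 0.1196]
orientation: [-0.004, 0.763, 0.646, -0.002]
wrist_force: [1.0, -0.1, -4.3]
finger_gap: 0.0149
grip_force: 59.8
```

>>> step_arm:
  deltas:
    - [0,0,45,0,0,-8.5,-1]
    - [0,0,45,0,0,-8.5,-1]
    - [0,0,45,0,0,-8.5,-1]
    - [0,0,45,0,0,-8.5,-1]
    - [0,0,45,0,0,0,-1]

```text
clock: 8.7
tcp_pos: [0.5505, -0.1755, 0.3505]
orientation: [0.0, 0.919, 0.393, 0.0]
wrist_force: [1.8, -0.4, -3.1]
finger_gap: 0.0145
grip_force: 60.0
```

>>> step_arm:
  deltas:
    - [0,0,0,0,0,0,-1]
    - [0,0,0,0,0,0,-1]
    - [0,0,0,0,0,0,-1]

```text
clock: 9.0
tcp_pos: [0.5505, -0.1755, 0.3464]
orientation: [-0.001, 0.919, 0.395, -0.001]
wrist_force: [-0.7, 0.4, -3.5]
finger_gap: 0.0146
grip_force: 60.0
```

```bash
cat >> h.py <<'E'
from scipy.spatial.transform import Rotation as Ro
def tool(s):
    q=s['orientation'];return Ro.from_quat([q[1],q[2],q[3],q[0]]).as_matrix(),s['tcp_pos']
def rect(c,s,off=.013,face=1,S=5,N=400,R=None):
    # rectified view of the rotor face at +axis side; image right=e1 (in plane,horizontal-ish), up = -tool z
    A,p=tool(s); ax=A[:,1]*np.sign(A[0,1])*face; up=-A[:,2]; e1=np.cross(up,ax) # seen from outside the face
    o=p-off*up+ax*.008
    if R is not None:o=R
    W=np.linalg.inv(c['world_from_camera'])
    pts=[(-.04,.04),(.04,.04),(.04,-.04),(-.04,-.04)]
    P=np.array([o+a*e1+b*up for a,b in pts]);q=(W[:3,:3]@P.T+W[:3,3:]);q=(c['K']@q);uv=(q[:2]/q[2]).T.astype(np.float32)
    H=cv2.getPerspectiveTransform(uv,np.float32([(0,0),(N,0),(N,N),(0,N)]))
    return cv2.warpPerspective(c['image'],H,(N,N),flags=cv2.INTER_CUBIC),uv,e1
E
python3 - <<'E'
from h import *
s=get_state();print(s['clock'],s['tcp_pos'],s['orientation'],s['grip_force'],s['finger_gap'],s['ft_torque'])
c=cam('scene');r,uv,e1=rect(c,s);print(uv,e1)
u,v=uv.mean(0).astype(int)
a=cv2.resize(c['image'][v-50:v+50,u-50:u+50],(400,400),interpolation=cv2.INTER_CUBIC)
save('s3.png',np.hstack([a,r]))
E
```

```text
9.0 [ 0.55048936 -0.17552582  0.3463672 ] [-9.17927810e-04  9.18809513e-01  3.94699257e-01 -8.55380391e-04] 60.0335419178009 0.014584982503484738 [ 0.0148012   0.0352351  -0.05564046]
[[267.17172 168.05933]
 [305.52066 166.31276]
 [305.41492 192.72325]
 [269.77435 194.55022]] [ 0.68842353  0.72530844 -0.00084725]
```

View pics/s3.png

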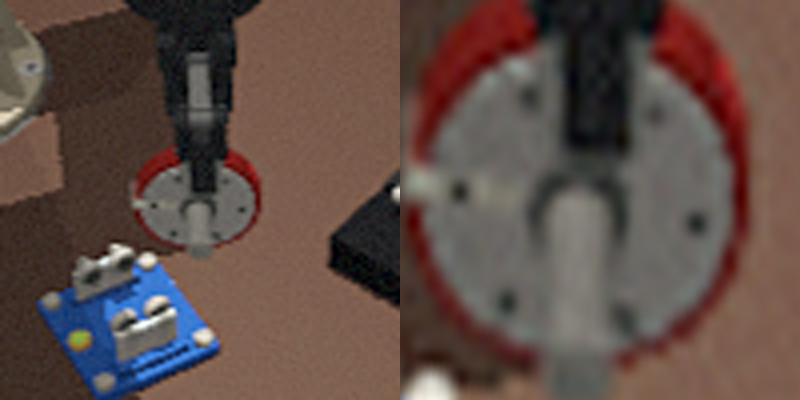

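The rectified face is clear: the stripe lies on the left through the hole at (460,190). A fit of the six holes puts it 82.5° from up toward -y (the tool is vertical). A Coulomb-drag simulation will turn that into the heavy angle. Next I set it down unturned, re-grip it a little higher and lift it for the tilt.

>>> step_arm:
  deltas:
    - [0,0,-45,0,0,8.5,-1]
    - [0,0,-45,0,0,8.5,-1]
    - [0,0,-45,0,0,8.5,-1]
    - [0,0,-45,0,0,8.5,-1]
    - [0,0,-45,0,0,0,-1]

```text
clock: 9.55
tcp_pos: [0.5493, -0.1749, 0.1193]
orientation: [-0.001, 0.762, 0.647, -0.001]
wrist_force: [1.7, -0.3, -3.7]
finger_gap: 0.0147
grip_force: 59.9
```

>>> step_arm:
  deltas:
    - [0,0,-35,0,0,0,-1]
    - [0,0,-7,0,0,0,-1]
    - [0,0,-4,0,0,0,-1]
    - [0,0,-3,0,0,0,-1]
    - [0,0,-2,0,0,0,-1]

```text
clock: 10.05
tcp_pos: [0.5522, -0.1762, 0.0737]
orientation: [0.001, 0.763, 0.646, 0.001]
wrist_force: [-1.8, 2.2, 8.8]
finger_gap: 0.0148
grip_force: 61.8
```

>>> step_arm:
  deltas:
    - [0,0,0,0,0,0,-1]
    - [0,0,0,0,0,0,-1]

```text
clock: 10.25
tcp_pos: [0.5522, -0.1762, 0.0738]
orientation: [0.001, 0.763, 0.646, 0.001]
wrist_force: [-1.8, 1.3, 5.4]
finger_gap: 0.0149
grip_force: 61.1
```

```bash
cat > sim.py <<'E'
import numpy as np
def sim(t0,c,k=1.0,dt=2e-4):
    # normalised pendulum th''=-w2(sin th + c sign) ; Coulomb drag
    w2=90.;t=np.radians(t0);w=0.
    for _ in range(60000):
        if w==0 and abs(np.sin(t))<=c: break
        s=np.sign(w) if w else -np.sign(np.sin(t))
        wn=w-w2*(np.sin(t)+c*s)*dt
        if w and wn*w<0: wn=0.
        w=wn;t+=w*dt
    return np.degrees(t)
if __name__=='__main__':
    for c in (.3,.35,.4,.45):
        print(c,[(t,round(sim(t,c),1),round(t-sim(t,c),1)) for t in (45,50,55,60,65,70,75,80,85,90,100,110,120,130)])
E
python3 sim.py; python3 -c "
from h import *
s=get_state();print(s['clock'],s['tcp_pos'],s['orientation'],s['wrist_force'])"
```

```text
0.3 [(45, np.float64(-8.7), np.float64(53.7)), (50, np.float64(-13.2), np.float64(63.2)), (55, np.float64(-17.4), np.float64(72.4)), (60, np.float64(-13.1), np.float64(73.1)), (65, np.float64(-9.1), np.float64(74.1)), (70, np.float64(-5.2), np.float64(75.2)), (75, np.float64(-1.4), np.float64(76.4)), (80, np.float64(2.1), np.float64(77.9)), (85, np.float64(5.5), np.float64(79.5)), (90, np.float64(8.7), np.float64(81.3)), (100, np.float64(14.6), np.float64(85.4)), (110, np.float64(15.1), np.float64(94.9)), (120, np.float64(10.8), np.float64(109.2)), (130, np.float64(7.4), np.float64(122.6))]
0.35 [(45, np.float64(-2.8), np.float64(47.8)), (50, np.float64(-7.2), np.float64(57.2)), (55, np.float64(-11.5), np.float64(66.5)), (60, np.float64(-15.7), np.float64(75.7)), (65, np.float64(-19.8), np.float64(84.8)), (70, np.float64(-17.2), np.float64(87.2)), (75, np.float64(-13.4), np.float64(88.4)), (80, np.float64(-9.9), np.float64(89.9)), (85, np.float64(-6.5), np.float64(91.5)), (90, np.float64(-3.3), np.float64(93.3)), (100, np.float64(2.5), np.float64(97.5)), (110, np.float64(7.5), np.flo
[... 763 characters left out ...]
p.float64(5.0), np.float64(45.0)), (55, np.float64(0.7), np.float64(54.3)), (60, np.float64(-3.4), np.float64(63.4)), (65, np.float64(-7.4), np.float64(72.4)), (70, np.float64(-11.3), np.float64(81.3)), (75, np.float64(-15.0), np.float64(90.0)), (80, np.float64(-18.6), np.float64(98.6)), (85, np.float64(-22.0), np.float64(107.0)), (90, np.float64(-25.2), np.float64(115.2)), (100, np.float64(-22.4), np.float64(122.4)), (110, np.float64(-17.5), np.float64(127.5)), (120, np.float64(-13.5), np.float64(133.5)), (130, np.float64(-10.5), np.float64(140.5))]
10.25 [ 0.55218692 -0.17615868  0.07378898] [1.38610482e-03 7.63314184e-01 6.46025546e-01 7.27702227e-04] [-1.75869406  1.32055344  5.37836288]
```

>>> step_arm:
  deltas:
    - [0,0,0,0,0,0,-0.5]
    - [0,0,0,0,0,0,-0.5]
    - [0,0,3,0,0,0,-0.5]
    - [0,0,3,0,0,0,-0.5]
    - [0,0,0,0,0,0,-1]

```text
clock: 10.75
tcp_pos: [0.5518, -0.176, 0.0787]
orientation: [0.001, 0.763, 0.646, 0.0]
wrist_force: [-0.6, 1.0, 4.8]
finger_gap: 0.0143
grip_force: 61.1
```

>>> step_arm:
  deltas:
    - [0,0,0,0,0,0,-1]
    - [0,0,0,0,0,0,-1]
    - [0,0,0,0,0,0,-1]
    - [0,0,10,0,0,0,-1]
    - [0,0,40,0,0,0,-1]

```text
clock: 11.25
tcp_pos: [0.5473, -0.1741, 0.1237]
orientation: [-0.005, 0.763, 0.646, -0.002]
wrist_force: [0.8, 0.4, -2.8]
finger_gap: 0.0147
grip_force: 60.1
```

>>> step_arm:
  deltas:
    - [0,-2,0,7.39,-1.28,0,-1]
    - [0,-3,0,7.39,-1.28,0,-1]
    - [0,-2,-1,7.39,-1.28,0,-1]
    - [0,-2,-1,7.39,-1.28,0,-1]
    - [0,-2,-1,7.39,-1.28,0,-1]

```text
clock: 11.75
tcp_pos: [0.5513, -0.1877, 0.1256]
orientation: [-0.206, 0.722, 0.612, 0.248]
wrist_force: [0.2, 0.2, -3.2]
finger_gap: 0.0142
grip_force: 60.2
```

>>> step_arm:
  deltas:
    - [-1,-2,-2,7.39,-1.28,0,-1]
    - [-1,-2,-2,7.39,-1.28,0,-1]
    - [-1,-1,-2.5,7.39,-1.28,0,-1]
    - [0,0,0,0,0,0,-1]
    - [0,0,0,0,0,0,-1]

```text
clock: 12.25
tcp_pos: [0.5477, -0.1921, 0.116]
orientation: [-0.322, 0.662, 0.559, 0.382]
wrist_force: [0.2, 0.1, -3.0]
finger_gap: 0.0146
grip_force: 60.3
```

```bash
python3 - <<'E'
from h import *
s=get_state();print(s['clock'],s['tcp_pos'],s['grip_force'],s['joint_pos'].round(2),s['wrist_force'])
A,p=tool(s);print(A.round(3)); print('rotor c',p+.019*A[:,2])
c=cam('scene');r,uv,e1=rect(c,s,off=.019);print(uv)
u,v=uv.mean(0).astype(int)
a=cv2.resize(c['image'][v-40:v+40,u-40:u+40],(400,400),interpolation=cv2.INTER_CUBIC)
save('s4.png',np.hstack([a,r]))
E
```

```text
12.25 [ 0.54773924 -0.19213656  0.11604378] 60.3377366065979 [-0.85  0.9   0.28  1.78  0.74  0.56] [ 0.15824831  0.07233753 -3.01175129]
[[ 0.083  0.986  0.147]
 [ 0.493 -0.168  0.853]
 [ 0.866  0.002 -0.5  ]]
rotor c [ 0.5505255  -0.17592417  0.10653613]
[[274.74875 256.73306]
 [286.34445 232.56258]
 [308.04587 229.052  ]
 [296.45096 251.89177]]
```

View pics/s4.png

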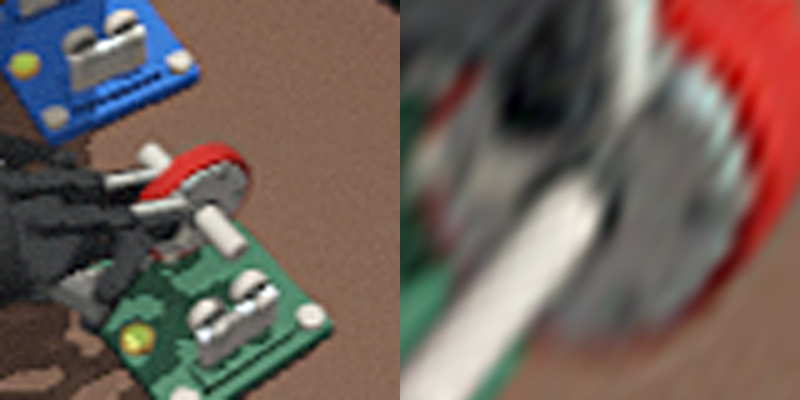

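The scene crop shows the rotor held tilted 60° above the green stand, with nothing touching. Lowering it now, then releasing.

>>> step_arm:
  deltas:
    - [0,0,-25,0,0,0,-1]
    - [0,0,-14,0,0,0,-1]
    - [0,0,-5,0,0,0,-1]
    - [0,0,-2.5,0,0,0,-1]
    - [0,0,0,0,0,0,-1]

```text
clock: 12.8
tcp_pos: [0.5484, -0.1922, 0.074]
orientation: [-0.32, 0.661, 0.56, 0.383]
wrist_force: [-2.0, -2.4, 0.4]
finger_gap: 0.0146
grip_force: 60.9
```

>>> step_arm:
  deltas:
    - [0,0,-0.5,0,0,0,-1]
    - [0,0,0,0,0,0,-1]

```text
clock: 13.0
tcp_pos: [0.5483, -0.1928, 0.0733]
orientation: [-0.32, 0.661, 0.56, 0.383]
wrist_force: [-3.4, -6.3, 4.3]
finger_gap: 0.0145
grip_force: 61.6
```

>>> step_arm:
  deltas:
    - [0,-1.5,-0.5,0,0,0,-1]
    - [0,-1,-1,0,0,0,-1]
    - [0,0,0,0,0,0,-1]

```text
clock: 13.3
tcp_pos: [0.5483, -0.1938, 0.072]
orientation: [-0.321, 0.661, 0.559, 0.384]
wrist_force: [-3.2, -1.3, 8.8]
finger_gap: 0.0143
grip_force: 61.3
```

>>> step_arm:
  deltas:
    - [0,0,0.5,0,0,0,-0.45]
    - [0,0,0,0,0,0,-0.45]
    - [0,0,0,0,0,0,-0.45]
    - [0,0,0,0,0,0,-0.45]
    - [0,0,0,0,0,0,-0.45]

```text
clock: 13.8
tcp_pos: [0.5482, -0.1942, 0.0702]
orientation: [-0.321, 0.661, 0.559, 0.383]
wrist_force: [0.7, -0.3, -0.5]
finger_gap: 0.0236
grip_force: 0.0
```

>>> step_arm:
  deltas:
    - [0,0,0,0,0,0,-0.45]
    - [0,0,0,0,0,0,-0.45]
    - [0,0,0,0,0,0,-0.45]
    - [0,0,0,0,0,0,-0.45]
    - [0,0,0,0,0,0,-0.45]

```text
clock: 14.3
tcp_pos: [0.5481, -0.1943, 0.0703]
orientation: [-0.321, 0.661, 0.559, 0.383]
wrist_force: [-0.1, -0.3, 0.3]
finger_gap: 0.0232
grip_force: 0.0
```

>>> step_arm:
  deltas:
    - [-1.5,-8.5,5,0,0,0,-0.45]
    - [-4.5,-25.5,15,0,0,0,0]
    - [-4.5,-25.5,15,0,0,0,0]
    - [0,0,30,0,0,0,0]
    - [0,0,40,-7.39,1.28,0,0]

```text
clock: 14.8
tcp_pos: [0.5348, -0.2555, 0.1651]
orientation: [-0.292, 0.686, 0.574, 0.339]
wrist_force: [-0.6, -1.6, -1.5]
finger_gap: 0.0425
grip_force: 0.0
```

>>> step_arm:
  deltas:
    - [3,19,10,-7.39,1.28,0,0]
    - [3,19,0,-7.39,1.28,0,0]
    - [3,15,0,-7.39,1.28,0,0]
    - [3,15,0,-7.39,1.28,0,0]
    - [0,8,0,-7.39,1.28,0,0]

```text
clock: 15.3
tcp_pos: [0.55, -0.1777, 0.1874]
orientation: [-0.08, 0.757, 0.641, 0.099]
wrist_force: [0.0, 0.7, -0.0]
finger_gap: 0.0428
grip_force: 0.0
```

>>> step_arm:
  deltas:
    - [0,0,0,-7.39,1.28,0,0]
    - [0,0,0,-7.39,1.28,0,0]
    - [0,0,0,0,0,0,0]
    - [0,0,0,0,0,0,0]

```text
clock: 15.7
tcp_pos: [0.5496, -0.1771, 0.186]
orientation: [-0.0, 0.763, 0.647, 0.001]
wrist_force: [0.2, -0.4, 0.4]
finger_gap: 0.0428
grip_force: 0.0
```

```bash
python3 - <<'E'
from h import *
s=get_state();print(s['clock'],s['tcp_pos'],s['orientation'])
A,p=tool(s);print(A.round(3))
c=cam('wrist')
im=c['image'].astype(int);m=(im[...,0]>120)&(im[...,1]<60)&(im[...,2]<60)
Q=np.array([pt(c,u,v,0) for v,u in np.argwhere(m) if c['z_map'][v,u]>0]);Q=Q[(Q[:,2]>.06)&(abs(Q[:,0]-.55)<.03)]
print(len(Q),np.median(Q,0),Q.min(0),Q.max(0))
# rim circle fit: y,z plane
o=np.c_[2*Q[:,1],2*Q[:,2],np.ones(len(Q))];f=np.linalg.lstsq(o,(Q[:,1]**2+Q[:,2]**2),rcond=None)[0];print('axis y,z',f[:2],np.sqrt(f[2]+f[0]**2+f[1]**2))
# whites on rim: angles around axis (0=up,+ toward +y) vs colour
a=np.array([.985,-.17,0]);l=np.array([.17,.985,0]);cen=np.array([.5515,-.178,.06])
v,u=np.mgrid[80:320,200:440];v=v.ravel();u=u.ravel()
P=np.array([pt(c,x,y,0) for x,y in zip(u,v)])-cen
ra=np.hypot(P@l,P[:,2]);k=(abs(ra-.035)<.004)&(abs(P@a)<.007);ang=np.degrees(np.arctan2(P@l,P[:,2]))
for b in range(-100,130,5):
    q=k&(ang>=b)&(ang<b+5)
    if q.sum()>3: print(b,q.sum(),np.median(im[v[q],u[q]],0))
E
```

```text
15.7 [ 0.54962583 -0.17711524  0.1859941 ] [-3.19383423e-04  7.62790361e-01  6.46645491e-01  6.10431625e-04]
[[ 0.164  0.987  0.001]
 [ 0.987 -0.164  0.001]
 [ 0.001  0.    -1.   ]]
570 [ 0.54856198 -0.18685999  0.09302597] [ 0.53922865 -0.21260596  0.07059792] [ 0.56473715 -0.14730954  0.26421976]
axis y,z [-0.21458806  0.17876931] 0.09211075407530754
-75 5 [149.  46.  38.]
-60 11 [175.  44.  36.]
-55 19 [188.  42.  36.]
-50 22 [194.5  42.5  35. ]
-45 27 [202.  45.  37.]
-40 39 [206.  46.  36.]
-35 44 [200.  46.  38.]
-30 41 [192.  46.  38.]
-25 53 [196.  48.  39.]
-20 55 [198.  48.  39.]
-15 59 [202.  52.  42.]
-10 62 [208.5  53.   42. ]
-5 60 [214.  54.  44.]
0 59 [219.  57.  46.]
5 72 [226.  60.  47.]
10 71 [255.  71.  50.]
15 64 [255.   72.5  53.5]
20 63 [255.  72.  51.]
25 61 [255.  73.  53.]
30 67 [255.  73.  53.]
35 60 [255.  73.  55.]
40 62 [254.   71.   54.5]
45 47 [253.  70.  55.]
50 50 [251.  70.  54.]
55 47 [248.  69.  52.]
60 34 [242.   68.5  52.5]
65 36 [234.  67.  53.]
70 38 [221.  66.  52.]
75 19 [199.  65.  52.]
80 14 [172.5  63.   50. ]
85 20 [155.  74.  59.]
90 13 [125. 106.  84.]
  return _methods._mean(a, axis=axis, dtype=dtype,
  ret = ret.dtype.type(ret / rcount)
```

>>> step_arm:
  deltas:
    - [1,-1,-40,0,0,0,0]
    - [0,0,-40,0,0,0,0]
    - [0,0,-28,0,0,0,0]
    - [0,0,0,0,0,0,0]
    - [0,0,0,0,0,0,-1]

```text
clock: 16.25
tcp_pos: [0.5501, -0.18, 0.077]
orientation: [-0.001, 0.764, 0.645, -0.0]
wrist_force: [-0.3, -0.9, 0.0]
finger_gap: 0.0293
grip_force: 0.0
```

>>> step_arm:
  deltas:
    - [0,0,0,0,0,0,-1]
    - [0,0,0,0,0,0,-1]
    - [0,0,0,0,0,0,-1]
    - [0,0,10,0,0,0,-1]
    - [0,0,40,0,0,0,-1]

```text
clock: 16.75
tcp_pos: [0.5473, -0.1767, 0.1241]
orientation: [-0.005, 0.763, 0.646, -0.002]
wrist_force: [0.2, -0.2, -3.5]
finger_gap: 0.0146
grip_force: 62.2
```

>>> step_arm:
  deltas:
    - [0,0,45,0,0,-8.5,-1]
    - [0,0,45,0,0,-8.5,-1]
    - [0,0,45,0,0,-8.5,-1]
    - [0,0,45,0,0,-8.5,-1]
    - [0,0,41,0,0,0,-1]

```text
clock: 17.25
tcp_pos: [0.5501, -0.1778, 0.3514]
orientation: [0.0, 0.919, 0.394, 0.001]
wrist_force: [0.4, -0.6, -3.0]
finger_gap: 0.0145
grip_force: 62.3
```

>>> step_arm:
  deltas:
    - [0,0,0,0,0,0,-1]
    - [0,0,0,0,0,0,-1]
    - [0,0,0,0,0,0,-1]

```text
clock: 17.55
tcp_pos: [0.55, -0.1782, 0.3467]
orientation: [-0.001, 0.919, 0.395, -0.001]
wrist_force: [-0.8, 0.4, -3.4]
finger_gap: 0.0144
grip_force: 62.4
```

```bash
cat >> h.py <<'E'
def face(r):
    # fit face centre + hole pattern phase + stripe: maximise dark holes at radius rh, angle a+60k ; bright stripe at a
    g=cv2.GaussianBlur(r.astype(np.float32),(0,0),4); L=g.mean(2)
    out=[]
    for a in range(0,360,2):
        t=np.radians(a)
        for cx in range(165,215,4):
            for cy in range(185,225,4):
                for rh in (118,124):
                    k=t+np.arange(6)*np.pi/3
                    hx=cx+rh*np.cos(k);hy=cy-rh*np.sin(k)
                    H=L[hy.astype(int).clip(0,399),hx.astype(int).clip(0,399)]
                    b=k+np.pi/9; N1=L[(cy-rh*np.sin(b)).astype(int).clip(0,399),(cx+rh*np.cos(b)).astype(int).clip(0,399)]
                    b=k-np.pi/9; N2=L[(cy-rh*np.sin(b)).astype(int).clip(0,399),(cx+rh*np.cos(b)).astype(int).clip(0,399)]
                    d=np.minimum(N1,N2)-H; d=np.sort(d.clip(-30,40))
                    out.append((d[1:].sum(),a,cx,cy,rh))
    return sorted(out)[::-1]
E
python3 - <<'E'
from h import *
s=get_state();print(s['clock'],s['tcp_pos'],s['orientation'],s['grip_force'],s['finger_gap'])
c=cam('scene');np.save('s5.npy',c['image']);r,uv,e1=rect(c,s);save('s5.png',r)
old=cv2.imread('pics/s3.png')[:,400:,::-1]
for R in (old,r):
    f=[q for q in face(R) if q[1]<60][:4];print(f)
    _,a,cx,cy,rh=f[0]
    for k in range(6):
        t=np.radians(a+60*k); v=[]
        for rad in (80,100,140,150):
            x,y=int(cx+rad*np.cos(t)),int(cy-rad*np.sin(t)); v.append(R[y-4:y+5,x-4:x+5].reshape(-1,3).mean(0).astype(int).tolist())
        print(a+60*k,v)
E
```

```text
17.55 [ 0.54997008 -0.17818434  0.3466919 ] [-1.21246128e-03  9.18737490e-01  3.94866039e-01 -8.74837768e-04] 62.369102239608765 0.014400732822649876
[(np.float32(134.0869), 54, 173, 209, 118), (np.float32(132.5555), 54, 173, 205, 118), (np.float32(130.0), 52, 177, 209, 118), (np.float32(129.60666), 52, 177, 213, 118)]
54 [[20, 19, 16], [64, 66, 60], [101, 102, 96], [117, 117, 110]]
114 [[100, 99, 94], [94, 92, 89], [109, 108, 103], [125, 128, 122]]
174 [[122, 120, 107], [111, 107, 97], [131, 129, 118], [131, 128, 115]]
234 [[109, 106, 101], [92, 89, 86], [97, 89, 83], [87, 54, 51]]
294 [[105, 102, 97], [93, 92, 87], [78, 77, 75], [90, 65, 60]]
354 [[108, 103, 99], [111, 106, 103], [99, 99, 97], [108, 105, 101]]
[(np.float32(86.030174), 36, 209, 189, 118), (np.float32(85.680725), 40, 213, 197, 118), (np.float32(85.6039), 38, 213, 193, 118), (np.float32(84.521774), 38, 209, 197, 124)]
36 [[75, 75, 73], [103, 101, 99], [104, 13, 18], [156, 39, 35]]
96 [[22, 26, 26], [32, 28, 30], [35, 34, 34], [29, 27, 31]]
156 [[106, 105, 98], [104, 101, 97], [107, 91, 86], [96, 38, 39]]
216 [[93, 91, 83], [111, 106, 101], [101, 98, 94], [102, 99, 96]]
276 [[132, 128, 119], [123, 118, 111], [127, 124, 116], [124, 122, 115]]
336 [[104, 102, 98], [107, 103, 102], [104, 107, 102], [100, 95, 92]]
```

```bash
python3 - <<'E'
from h import *
s=get_state();c=dict(np.load('last_scene.npz'))
for off in (.015,.017,.019):
    r,_,_=rect(c,s,off=off); f=[q for q in face(r) if q[1]<60 and abs(q[2]-179)<9][:3];print(off,f)
    _,a,cx,cy,rh=f[0]
    g=cv2.GaussianBlur(r.astype(np.float32),(0,0),4)
    print([(t,*[int(g[int(cy-q*np.sin(np.radians(t))),int(cx+q*np.cos(np.radians(t)))].mean()) for q in (75,95,145)]) for t in range(130,410,6)])
E
```

```text
0.015 [(np.float32(75.55066), 16, 173, 205, 124), (np.float32(74.68805), 16, 173, 209, 124), (np.float32(73.283516), 18, 173, 205, 124)]
[(130, 103, 100, 45), (136, 101, 100, 52), (142, 99, 101, 44), (148, 99, 100, 40), (154, 99, 101, 45), (160, 97, 101, 49), (166, 96, 103, 57), (172, 99, 102, 71), (178, 105, 96, 115), (184, 113, 80, 123), (190, 120, 66, 79), (196, 119, 81, 46), (202, 111, 97, 41), (208, 103, 101, 45), (214, 101, 99, 47), (220, 101, 99, 56), (226, 100, 104, 67), (232, 100, 104, 70), (238, 103, 101, 79), (244, 105, 101, 95), (250, 104, 106, 88), (256, 103, 106, 103), (262, 103, 103, 116), (268, 108, 105, 105), (274, 116, 116, 126), (280, 123, 125, 142), (286, 125, 128, 141), (292, 122, 131, 112), (298, 119, 125, 85), (304, 119, 111, 65), (310, 116, 101, 86), (316, 105, 96, 100), (322, 85, 95, 104), (328, 69, 98, 102), (334, 55, 102, 104), (340, 51, 103, 102), (346, 58, 104, 86), (352, 69, 107, 62), (358, 71, 109, 91), (364, 80, 108, 102), (370, 91, 106, 102), (376, 101, 104, 104), (382, 104, 106, 102), (388, 105, 106, 103), (394, 104, 104, 101), (400, 97, 99, 103), (4
[... 1555 characters left out ...]
 45), (214, 101, 99, 47), (220, 101, 99, 56), (226, 100, 104, 67), (232, 100, 104, 70), (238, 103, 101, 79), (244, 105, 101, 95), (250, 104, 106, 88), (256, 103, 106, 103), (262, 103, 103, 116), (268, 108, 105, 105), (274, 116, 116, 126), (280, 123, 125, 142), (286, 125, 128, 141), (292, 122, 131, 112), (298, 119, 125, 85), (304, 119, 111, 65), (310, 116, 101, 86), (316, 105, 96, 100), (322, 85, 95, 104), (328, 69, 98, 102), (334, 55, 102, 104), (340, 51, 103, 102), (346, 58, 104, 86), (352, 69, 107, 62), (358, 71, 109, 91), (364, 80, 108, 102), (370, 91, 106, 102), (376, 101, 104, 104), (382, 104, 106, 102), (388, 105, 106, 103), (394, 104, 104, 101), (400, 97, 99, 103), (406, 85, 84, 115)]
```

```bash
cat >> h.py <<'E'
def minima(r):
    L=r.astype(np.float32).mean(2);d=cv2.GaussianBlur(L,(0,0),5)-cv2.GaussianBlur(L,(0,0),14)
    e=cv2.erode(d,np.ones((25,25)));p=np.argwhere((d==e)&(d<-4))
    return [(int(x),int(y),int(d[y,x])) for y,x in p if 20<x<380 and 20<y<390]
def redbox(r):
    g=r.astype(int);m=(g[...,0]>1.8*g[...,1]+15)&(g[...,0]>50);y,x=np.nonzero(m)
    return x.min(),x.max(),y.min(),y.max()
E
python3 - <<'E'
from h import *
s=get_state();c=dict(np.load('last_scene.npz'))
r,_,_=rect(c,s,off=.016)
old=cv2.imread('pics/s3.png')[:,400:,::-1]
for R in(old,r): print(minima(R),redbox(R))
E
```

```text
[(251, 25, -17), (142, 26, -16), (215, 40, -11), (112, 46, -21), (307, 50, -12), (267, 58, -19), (87, 59, -22), (173, 83, -18), (300, 87, -22), (219, 93, -16), (129, 96, -23), (41, 105, -17), (318, 109, -25), (257, 114, -14), (28, 131, -19), (174, 138, -21), (221, 141, -23), (335, 147, -25), (151, 186, -22), (59, 192, -35), (340, 196, -30), (136, 213, -22), (219, 218, -24), (296, 223, -31), (329, 262, -26), (32, 280, -11), (309, 300, -18), (107, 302, -27), (48, 306, -11), (143, 306, -5), (223, 318, -21), (282, 328, -22), (258, 346, -15), (34, 358, -26), (226, 360, -18), (124, 363, -23), (163, 377, -5), (61, 378, -31), (89, 379, -14)] (np.int64(6), np.int64(348), np.int64(0), np.int64(364))
[(301, 28, -9), (310, 43, -9), (127, 55, -19), (216, 60, -17), (275, 62, -26), (174, 66, -18), (97, 78, -17), (305, 79, -21), (220, 92, -17), (320, 96, -23), (134, 113, -9), (265, 117, -26), (221, 125, -22), (173, 130, -35), (50, 134, -18), (345, 135, -21), (40, 172, -26), (131, 182, -4), (103, 185, -4), (178, 191, -27), (226, 193, -28), (363, 199, -29), (79, 215, -26), (319, 220, -25), (157, 221, -23), (241, 229, -28), (362, 235, -23), (36, 241, -17), (351, 269, -20), (53, 282, -13), (341, 290, -19), (237, 291, -5), (138, 315, -22), (254, 321, -21), (315, 326, -21), (84, 327, -12), (45, 336, -25), (115, 357, -23), (268, 357, -17), (152, 365, -18), (81, 372, -30), (208, 374, -6), (350, 378, -4)] (np.int64(29), np.int64(370), np.int64(0), np.int64(354))
```

Rectified holes at (79,215), (319,220), (138,315), (254,321) and (265,117) put the stripe at −88.7° after a −60° turn. That is only 6° from the first rest, and the fingers stood close to the disc during that release, so it may have rubbed. I'll repeat with 45° tilts and wide-open fingers, one from each side.

>>> step_arm:
  deltas:
    - [0,0,-45,0,0,8.5,-1]
    - [0,0,-45,0,0,8.5,-1]
    - [0,0,-45,0,0,8.5,-1]
    - [0,0,-45,0,0,8.5,-1]
    - [0,-2,-37,7.39,-1.28,0,-1]

```text
clock: 18.1
tcp_pos: [0.5487, -0.1759, 0.1276]
orientation: [-0.045, 0.759, 0.648, 0.051]
wrist_force: [0.9, -0.3, -3.3]
finger_gap: 0.0143
grip_force: 62.2
```

>>> step_arm:
  deltas:
    - [0,-2,0,7.39,-1.28,0,-1]
    - [0,-2,-1,7.39,-1.28,0,-1]
    - [0,-2,-1,7.39,-1.28,0,-1]
    - [-1,-2,-1,7.39,-1.28,0,-1]
    - [-1,-1.5,-2,7.39,-1.28,0,-1]

```text
clock: 18.6
tcp_pos: [0.5482, -0.1908, 0.1256]
orientation: [-0.247, 0.705, 0.596, 0.295]
wrist_force: [0.8, 0.6, -3.5]
finger_gap: 0.0142
grip_force: 62.4
```

>>> step_arm:
  deltas:
    - [0,0,-25,0,0,0,-1]
    - [0,0,-15,0,0,0,-1]
    - [0,0,-8,0,0,0,-1]
    - [0,0,0,0,0,0,-1]
    - [0,0,0,0,0,0,-1]

```text
clock: 19.1
tcp_pos: [0.5489, -0.1897, 0.0791]
orientation: [-0.245, 0.705, 0.597, 0.293]
wrist_force: [0.6, -0.9, -2.5]
finger_gap: 0.0141
grip_force: 62.4
```

>>> step_arm:
  deltas:
    - [0,0,-3,0,0,0,-1]
    - [0,0,-1,0,0,0,-1]
    - [0,0,0,0,0,0,-1]

```text
clock: 19.4
tcp_pos: [0.5491, -0.1907, 0.0754]
orientation: [-0.245, 0.705, 0.597, 0.294]
wrist_force: [-1.5, -3.5, 2.5]
finger_gap: 0.0143
grip_force: 63.2
```

>>> step_arm:
  deltas:
    - [0,-1.5,-0.5,0,0,0,-1]
    - [0,0,-1,0,0,0,-1]
    - [0,0,0,0,0,0,-1]

```text
clock: 19.7
tcp_pos: [0.5487, -0.1929, 0.0731]
orientation: [-0.245, 0.706, 0.597, 0.293]
wrist_force: [-3.1, -6.0, 3.4]
finger_gap: 0.0144
grip_force: 63.6
```

>>> step_arm:
  deltas:
    - [0,0,0.5,0,0,0,0]
    - [0,0,0,0,0,0,0]
    - [0,0,0,0,0,0,0]
    - [0,0,0,0,0,0,0]
    - [0,0,0,0,0,0,0]

```text
clock: 20.2
tcp_pos: [0.5486, -0.1915, 0.0732]
orientation: [-0.246, 0.705, 0.597, 0.293]
wrist_force: [0.1, -0.2, -0.5]
finger_gap: 0.0429
grip_force: 0.0
```

>>> step_arm:
  deltas:
    - [0,0,0,0,0,0,0]
    - [0,0,0,0,0,0,0]
    - [0,0,0,0,0,0,0]
    - [0,0,0,0,0,0,0]
    - [0,0,0,0,0,0,0]

```text
clock: 20.7
tcp_pos: [0.5486, -0.1918, 0.0733]
orientation: [-0.246, 0.705, 0.597, 0.293]
wrist_force: [0.1, 0.5, -0.9]
finger_gap: 0.0427
grip_force: 0.0
```

>>> step_arm:
  deltas:
    - [-3,-17,17,0,0,0,0]
    - [-4,-23,23,0,0,0,0]
    - [0,0,25,-7.39,1.28,0,0]
    - [2,14,0,-7.39,1.28,0,0]
    - [2,14,0,-7.39,1.28,0,0]

```text
clock: 21.2
tcp_pos: [0.5465, -0.2057, 0.139]
orientation: [-0.122, 0.75, 0.633, 0.148]
wrist_force: [1.0, -0.7, -0.1]
finger_gap: 0.043
grip_force: 0.0
```

>>> step_arm:
  deltas:
    - [2,14,0,-7.39,1.28,0,0]
    - [3,11,0,-7.39,1.28,0,0]
    - [0,0,0,-7.39,1.28,0,0]
    - [0,0,0,0,0,0,0]
    - [0,0,0,0,0,0,0]

```text
clock: 21.7
tcp_pos: [0.5507, -0.1777, 0.1387]
orientation: [-0.0, 0.763, 0.647, 0.001]
wrist_force: [-0.0, 0.1, 0.0]
finger_gap: 0.0425
grip_force: 0.0
```

>>> step_arm:
  deltas:
    - [0,-1,-40,0,0,0,0]
    - [0,0,-21,0,0,0,0]
    - [0,0,0,0,0,0,0]
    - [0,0,0,0,0,0,-1]
    - [0,0,0,0,0,0,-1]

```text
clock: 22.2
tcp_pos: [0.5512, -0.1811, 0.0784]
orientation: [0.001, 0.764, 0.645, 0.0]
wrist_force: [1.1, 0.4, 2.3]
finger_gap: 0.0149
grip_force: 44.6
```

>>> step_arm:
  deltas:
    - [0,0,0,0,0,0,-1]
    - [0,0,0,0,0,0,-1]
    - [0,0,10,0,0,0,-1]
    - [0,0,40,0,0,0,-1]
    - [0,0,41,0,0,0,-1]

```text
clock: 22.7
tcp_pos: [0.5492, -0.1785, 0.1684]
orientation: [-0.002, 0.763, 0.646, -0.0]
wrist_force: [0.7, -0.4, -3.2]
finger_gap: 0.0143
grip_force: 60.9
```

>>> step_arm:
  deltas:
    - [0,0,45,0,0,-8.5,-1]
    - [0,0,45,0,0,-8.5,-1]
    - [0,0,45,0,0,-8.5,-1]
    - [0,0,45,0,0,-8.5,-1]
    - [0,0,0,0,0,0,-1]

```text
clock: 23.2
tcp_pos: [0.5522, -0.1799, 0.3562]
orientation: [0.004, 0.919, 0.394, 0.004]
wrist_force: [-0.1, -0.6, -2.3]
finger_gap: 0.0142
grip_force: 61.0
```

>>> step_arm:
  deltas:
    - [0,0,0,0,0,0,-1]
    - [0,0,0,0,0,0,-1]
    - [0,0,0,0,0,0,-1]

```text
clock: 23.5
tcp_pos: [0.5498, -0.1792, 0.3462]
orientation: [-0.002, 0.919, 0.395, -0.001]
wrist_force: [0.2, 0.7, -3.3]
finger_gap: 0.0147
grip_force: 61.0
```

```bash
cat >> h.py <<'E'
def holes(r):
    M=np.array(minima(r));M=M[M[:,2]<-8];best=[]
    for cx in range(160,225,2):
        for cy in range(180,240,2):
            d=M[:,:2]-[cx,cy];R=np.hypot(*d.T);k=abs(R-120)<9
            if k.sum()<4: continue
            z=np.exp(6j*np.arctan2(-d[k,1],d[k,0]));ph=np.degrees(np.angle(z.sum()))/6
            res=(np.degrees(np.arctan2(-d[k,1],d[k,0]))-ph+30)%60-30
            ok=abs(res)<6; e=np.hypot(res[ok]*2.1,R[k][ok]-120)
            best.append((ok.sum()-e.mean()*.12,round(ph%60,1),cx,cy,M[k][ok].tolist()))
    best.sort(key=lambda q:-q[0]);g=cv2.GaussianBlur(r.astype(np.float32),(0,0),4)
    for b in best[:2]:
        print(b)
    _,a,cx,cy,_=best[0]
    for k in range(6):
        t=np.radians(a+60*k);print(round(a+60*k,1),[int(g[int(cy-q*np.sin(t)),int(cx+q*np.cos(t))].mean()) for q in (75,90,150)])
E
python3 - <<'E'
from h import *
old=cv2.imread('pics/s3.png')[:,400:,::-1];holes(old)
o2=cv2.imread('pics/s5.png')[:,:,::-1];holes(o2)
s=get_state();print(s['clock'],s['tcp_pos'],s['orientation'])
c=cam('scene');r,uv,e1=rect(c,s,off=.016);save('s6.png',r);print(minima(r));holes(r)
E
```

```text
(np.float64(5.661000282105116), np.float64(52.5), 178, 206, [[129, 96, -23], [257, 114, -14], [59, 192, -35], [296, 223, -31], [107, 302, -27], [223, 318, -21]])
(np.float64(5.638861374180864), np.float64(52.6), 176, 208, [[129, 96, -23], [257, 114, -14], [59, 192, -35], [296, 223, -31], [107, 302, -27], [223, 318, -21]])
52.5 [30, 64, 113]
112.5 [92, 95, 136]
172.5 [117, 122, 138]
232.5 [102, 105, 80]
292.5 [99, 99, 72]
352.5 [104, 105, 94]
(np.float64(-0.11033168847157859), np.float64(56.5), 160, 186, [[40, 188, -26]])
(np.float64(nan), np.float64(55.3), 160, 180, [])
56.5 [26, 20, 87]
116.5 [98, 115, 54]
176.5 [101, 103, 56]
236.5 [106, 101, 97]
296.5 [125, 123, 114]
356.5 [94, 107, 103]
23.5 [ 0.54976973 -0.17923044  0.34616644] [-0.00162623  0.9186834   0.39498914 -0.00132342]
[(301, 26, -13), (176, 27, -12), (47, 33, -5), (217, 36, -14), (175, 56, -11), (278, 60, -19), (123, 63, -23), (307, 77, -25), (99, 78, -19), (218, 86, -19), (174, 96, -17), (70, 107, -14), (260, 108, -22), (337, 112, -21), (134, 118, -11), (175, 129, -25), (216, 129, -26), (354, 134, -20), (49, 148, -20),
[... 283 characters left out ...]
 (237, 328, -4), (51, 332, -27), (307, 337, -22), (22, 346, -31), (117, 355, -17), (284, 355, -14), (149, 360, -19), (253, 366, -18), (84, 369, -32), (196, 369, -6)]
(np.float64(2.7729520858849477), np.float64(26.2), 160, 208, [[174, 96, -17], [49, 148, -20], [45, 254, -20], [148, 321, -19]])
(np.float64(2.7672480616707427), np.float64(26.0), 160, 210, [[174, 96, -17], [49, 148, -20], [45, 254, -20], [148, 321, -19]])
26.2 [80, 105, 101]
86.2 [51, 41, 30]
146.2 [96, 99, 60]
206.2 [98, 100, 57]
266.2 [100, 101, 61]
326.2 [131, 97, 103]h.py:59: RuntimeWarning: Mean of empty slice.
  best.append((ok.sum()-e.mean()*.12,round(ph%60,1),cx,cy,M[k][ok].tolist()))
  ret = ret.dtype.type(ret / rcount)
```

Holes (83,226), (323,211), (260,108), (148,321) and (270,317) put the stripe at −93.4° (rest 3). Rests 2 and 3 fit the model with the heavy side about 90–96° from the stripe. Next is the mirror release at +45°.

>>> step_arm:
  deltas:
    - [0,0,-45,0,0,8.5,-1]
    - [0,0,-45,0,0,8.5,-1]
    - [0,0,-45,0,0,8.5,-1]
    - [0,0,-45,0,0,8.5,-1]
    - [0,2,-37,-7.39,1.28,0,-1]

```text
clock: 24.05
tcp_pos: [0.5484, -0.1804, 0.1275]
orientation: [0.041, 0.762, 0.644, -0.052]
wrist_force: [0.1, -0.2, -4.7]
finger_gap: 0.0143
grip_force: 60.9
```

>>> step_arm:
  deltas:
    - [0,2,0,-7.39,1.28,0,-1]
    - [0,2,-1,-7.39,1.28,0,-1]
    - [0,2,-1,-7.39,1.28,0,-1]
    - [1,2,-1,-7.39,1.28,0,-1]
    - [1,1.5,-2,-7.39,1.28,0,-1]

```text
clock: 24.55
tcp_pos: [0.5525, -0.1674, 0.1261]
orientation: [0.247, 0.704, 0.597, -0.294]
wrist_force: [-0.3, -0.4, -4.0]
finger_gap: 0.0144
grip_force: 61.0
```

>>> step_arm:
  deltas:
    - [0,0,-25,0,0,0,-1]
    - [0,0,-15,0,0,0,-1]
    - [0,0,-8,0,0,0,-1]
    - [0,0,0,0,0,0,-1]
    - [0,0,0,0,0,0,-1]

```text
clock: 25.05
tcp_pos: [0.5526, -0.1685, 0.0786]
orientation: [0.246, 0.705, 0.597, -0.293]
wrist_force: [0.0, 0.1, -3.1]
finger_gap: 0.014
grip_force: 61.0
```

>>> step_arm:
  deltas:
    - [0,0,-2,0,0,0,-1]
    - [0,0,0,0,0,0,-1]

```text
clock: 25.25
tcp_pos: [0.553, -0.1685, 0.077]
orientation: [0.246, 0.706, 0.597, -0.293]
wrist_force: [-0.1, -0.1, -2.7]
finger_gap: 0.0143
grip_force: 61.0
```

>>> step_arm:
  deltas:
    - [0,0,-2,0,0,0,-1]
    - [0,0,-1,0,0,0,-1]
    - [0,0,0,0,0,0,-1]

```text
clock: 25.55
tcp_pos: [0.5533, -0.1679, 0.0745]
orientation: [0.246, 0.705, 0.597, -0.293]
wrist_force: [-1.8, 4.3, 2.3]
finger_gap: 0.0143
grip_force: 62.1
```

>>> step_arm:
  deltas:
    - [0,0,-1,0,0,0,-1]
    - [0,0,0,0,0,0,-1]

```text
clock: 25.75
tcp_pos: [0.5534, -0.1678, 0.0742]
orientation: [0.247, 0.705, 0.597, -0.293]
wrist_force: [-1.6, 6.5, 6.9]
finger_gap: 0.0147
grip_force: 62.7
```

>>> step_arm:
  deltas:
    - [0,1.5,0,0,0,0,-1]
    - [0,0,0,0,0,0,-1]

```text
clock: 25.95
tcp_pos: [0.5533, -0.1675, 0.0741]
orientation: [0.247, 0.705, 0.596, -0.294]
wrist_force: [-1.1, 0.2, 7.3]
finger_gap: 0.0146
grip_force: 62.0
```

>>> step_arm:
  deltas:
    - [0,0,0.5,0,0,0,0]
    - [0,0,0,0,0,0,0]
    - [0,0,0,0,0,0,0]
    - [0,0,0,0,0,0,0]
    - [0,0,0,0,0,0,0]

```text
clock: 26.45
tcp_pos: [0.5525, -0.1668, 0.0726]
orientation: [0.246, 0.705, 0.597, -0.293]
wrist_force: [-0.2, 0.3, -0.4]
finger_gap: 0.0426
grip_force: 0.0
```

>>> step_arm:
  deltas:
    - [0,0,0,0,0,0,0]
    - [0,0,0,0,0,0,0]
    - [0,0,0,0,0,0,0]
    - [0,0,0,0,0,0,0]
    - [0,0,0,0,0,0,0]

```text
clock: 26.95
tcp_pos: [0.5526, -0.1668, 0.0728]
orientation: [0.246, 0.705, 0.597, -0.293]
wrist_force: [-0.1, 0.3, 0.5]
finger_gap: 0.0429
grip_force: 0.0
```

>>> step_arm:
  deltas:
    - [3,17,17,0,0,0,0]
    - [4,23,23,0,0,0,0]
    - [0,0,25,7.39,-1.28,0,0]
    - [-2,-14,0,7.39,-1.28,0,0]
    - [-2,-14,0,7.39,-1.28,0,0]

```text
clock: 27.45
tcp_pos: [0.5575, -0.1539, 0.1396]
orientation: [0.126, 0.748, 0.635, -0.146]
wrist_force: [-0.1, -0.7, 0.1]
finger_gap: 0.0425
grip_force: 0.0
```

>>> step_arm:
  deltas:
    - [-2,-14,0,7.39,-1.28,0,0]
    - [-3,-10,0,7.39,-1.28,0,0]
    - [0,0,0,7.39,-1.28,0,0]
    - [0,0,0,0,0,0,0]
    - [0,0,0,0,0,0,0]

```text
clock: 27.95
tcp_pos: [0.5502, -0.1798, 0.1377]
orientation: [0.0, 0.764, 0.645, -0.001]
wrist_force: [-0.1, 0.8, -0.8]
finger_gap: 0.0427
grip_force: 0.0
```

>>> step_arm:
  deltas:
    - [1,1,-40,0,0,0,0]
    - [0,0,-21,0,0,0,0]
    - [0,0,0,0,0,0,0]
    - [0,0,0,0,0,0,-1]
    - [0,0,0,0,0,0,-1]

```text
clock: 28.45
tcp_pos: [0.5524, -0.1773, 0.0782]
orientation: [0.001, 0.763, 0.647, 0.0]
wrist_force: [-0.2, 3.1, 4.8]
finger_gap: 0.015
grip_force: 45.1
```

>>> step_arm:
  deltas:
    - [0,0,0,0,0,0,-1]
    - [0,0,0,0,0,0,-1]
    - [0,0,10,0,0,0,-1]
    - [0,0,40,0,0,0,-1]
    - [0,0,41,0,0,0,-1]

```text
clock: 28.95
tcp_pos: [0.5502, -0.1776, 0.1678]
orientation: [-0.001, 0.763, 0.646, -0.001]
wrist_force: [1.7, 0.3, -3.1]
finger_gap: 0.0144
grip_force: 60.4
```

>>> step_arm:
  deltas:
    - [0,0,45,0,0,-8.5,-1]
    - [0,0,45,0,0,-8.5,-1]
    - [0,0,45,0,0,-8.5,-1]
    - [0,0,45,0,0,-8.5,-1]
    - [0,0,0,0,0,0,-1]

```text
clock: 29.45
tcp_pos: [0.5532, -0.1791, 0.3556]
orientation: [0.005, 0.919, 0.393, 0.004]
wrist_force: [-0.4, 0.2, -2.2]
finger_gap: 0.0141
grip_force: 60.6
```

>>> step_arm:
  deltas:
    - [0,0,0,0,0,0,-1]
    - [0,0,0,0,0,0,-1]
    - [0,0,0,0,0,0,-1]

```text
clock: 29.75
tcp_pos: [0.5508, -0.1776, 0.3456]
orientation: [-0.001, 0.919, 0.395, -0.001]
wrist_force: [-0.4, 0.6, -2.8]
finger_gap: 0.0148
grip_force: 60.5
```

```bash
python3 - <<'E'
from h import *
s=get_state();print(s['clock'],s['tcp_pos'],s['orientation'],s['grip_force'])
c=cam('scene');r,uv,e1=rect(c,s,off=.016);save('s7.png',r);print(minima(r))
E
```

```text
29.75 [ 0.55080138 -0.17756178  0.34563826] [-0.00144742  0.91875305  0.39482758 -0.00138814] 60.49567222595215
[(174, 29, -8), (219, 45, -20), (123, 49, -23), (304, 51, -11), (173, 56, -15), (29, 59, -18), (104, 62, -21), (278, 73, -25), (77, 76, -37), (174, 84, -14), (27, 88, -21), (313, 104, -23), (175, 126, -23), (217, 127, -28), (36, 131, -22), (91, 140, -22), (338, 140, -21), (296, 172, -23), (21, 184, -17), (168, 185, -26), (206, 188, -27), (346, 193, -27), (148, 201, -25), (223, 216, -24), (140, 228, -22), (346, 228, -26), (71, 256, -26), (27, 258, -13), (335, 268, -24), (273, 289, -21), (218, 302, -6), (49, 305, -12), (314, 306, -18), (145, 307, -5), (222, 326, -5), (35, 331, -23), (288, 334, -24), (256, 351, -13), (108, 354, -21), (134, 359, -14), (182, 365, -7), (231, 365, -19), (75, 369, -30)]
```

View pics/s7.png

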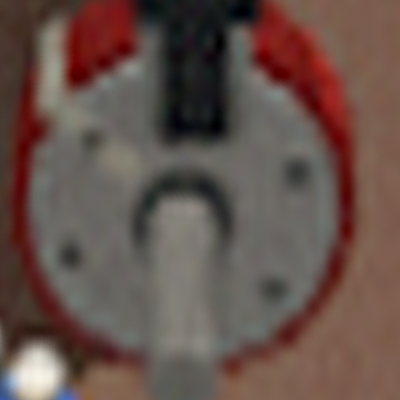

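The picture shows the stripe running from the rim at (50,60) through the hole at (91,140). With holes (296,172), (71,256) and (273,289) it stands at −50.6°, so at −48.4° the rotor hardly moved. Free rests therefore span −50.6° to −93.4°. With a drag band of ±24°, that puts heavy-down near stripe −72°. One more clean release at a small tilt will check this.

>>> step_arm:
  deltas:
    - [0,0,-45,0,0,8.5,-1]
    - [0,0,-45,0,0,8.5,-1]
    - [0,0,-45,0,0,8.5,-1]
    - [0,0,-45,0,0,8.5,-1]
    - [0,2,-37,-7.39,1.28,0,-1]

```text
clock: 30.3
tcp_pos: [0.5494, -0.1784, 0.127]
orientation: [0.041, 0.762, 0.644, -0.052]
wrist_force: [-0.6, -0.7, -3.8]
finger_gap: 0.0145
grip_force: 60.4
```

>>> step_arm:
  deltas:
    - [0,2,0,-7.39,1.28,0,-1]
    - [1,2,-1,-7.39,1.28,0,-1]
    - [0,2,-1,-7.39,1.28,0,-1]
    - [0,0,-20,0,0,0,-1]
    - [0,0,-22,0,0,0,-1]

```text
clock: 30.8
tcp_pos: [0.5525, -0.1679, 0.0852]
orientation: [0.166, 0.736, 0.625, -0.198]
wrist_force: [-0.0, 0.0, -2.9]
finger_gap: 0.0145
grip_force: 60.5
```

>>> step_arm:
  deltas:
    - [0,0,-5,0,0,0,-1]
    - [0,0,-2,0,0,0,-1]
    - [0,0,0,0,0,0,-1]
    - [0,0,0,0,0,0,-1]

```text
clock: 31.2
tcp_pos: [0.5532, -0.1703, 0.0809]
orientation: [0.167, 0.738, 0.624, -0.198]
wrist_force: [-0.4, 0.7, -3.2]
finger_gap: 0.0143
grip_force: 60.5
```

>>> step_arm:
  deltas:
    - [0,0,-3,0,0,0,-1]
    - [0,0,-1.5,0,0,0,-1]
    - [0,0,0,0,0,0,-1]

```text
clock: 31.5
tcp_pos: [0.5533, -0.1696, 0.076]
orientation: [0.167, 0.737, 0.624, -0.198]
wrist_force: [-0.1, 3.7, 0.3]
finger_gap: 0.0145
grip_force: 61.1
```

>>> step_arm:
  deltas:
    - [0,0,0,0,0,0,0]

```text
clock: 31.6
tcp_pos: [0.553, -0.1701, 0.076]
orientation: [0.167, 0.737, 0.624, -0.198]
wrist_force: [0.0, -0.3, -0.2]
finger_gap: 0.028
grip_force: 0.0
```

```bash
python3 - <<'E'
from h import *
F=[read_camera('scene')['image'][217:287,255:325] for _ in range(14)];np.save('vid.npy',np.array(F))
F=np.array(F).astype(int)
print([int(abs(F[i+1]-F[i]).max(2).__gt__(40).sum()) for i in range(13)]); s=get_state();print(s['clock'],s['tcp_pos'],s['finger_gap'])
E
```

```text
[138, 121, 30, 6, 0, 0, 0, 0, 3, 0, 0, 0, 2]
32.3 [ 0.55262368 -0.16982832  0.07532209] 0.04241197014733864
```

>>> step_arm:
  deltas:
    - [2,12,21,0,0,0,0]
    - [3,17,30,7.39,-1.28,0,0]
    - [-1,-9,10,7.39,-1.28,0,0]
    - [-2,-12,0,7.39,-1.28,0,0]
    - [-3,-16,0,7.39,-1.28,0,0]

```text
clock: 32.8
tcp_pos: [0.553, -0.1776, 0.1385]
orientation: [0.001, 0.763, 0.647, 0.003]
wrist_force: [0.1, -0.3, -0.5]
finger_gap: 0.043
grip_force: 0.0
```

>>> step_arm:
  deltas:
    - [0,0,0,0,0,0,0]
    - [0,0,0,0,0,0,0]

```text
clock: 33.0
tcp_pos: [0.5511, -0.1794, 0.1362]
orientation: [0.0, 0.764, 0.645, -0.0]
wrist_force: [-0.6, 1.1, -0.2]
finger_gap: 0.0428
grip_force: 0.0
```

>>> step_arm:
  deltas:
    - [0,1,-40,0,0,0,0]
    - [0,0,-19,0,0,0,0]
    - [0,0,0,0,0,0,0]
    - [0,0,0,0,0,0,-1]
    - [0,0,0,0,0,0,-1]

```text
clock: 33.5
tcp_pos: [0.5525, -0.1763, 0.0787]
orientation: [0.001, 0.763, 0.647, 0.0]
wrist_force: [0.5, 2.5, 4.7]
finger_gap: 0.0146
grip_force: 44.6
```

>>> step_arm:
  deltas:
    - [0,0,0,0,0,0,-1]
    - [0,0,0,0,0,0,-1]
    - [0,0,10,0,0,0,-1]
    - [0,0,40,0,0,0,-1]
    - [0,0,41,0,0,0,-1]

```text
clock: 34.0
tcp_pos: [0.5501, -0.1766, 0.1683]
orientation: [-0.002, 0.763, 0.646, -0.001]
wrist_force: [0.9, -1.3, -2.6]
finger_gap: 0.0143
grip_force: 60.7
```

>>> step_arm:
  deltas:
    - [0,0,45,0,0,-8.5,-1]
    - [0,0,45,0,0,-8.5,-1]
    - [0,0,45,0,0,-8.5,-1]
    - [0,0,45,0,0,-8.5,-1]
    - [0,0,0,0,0,0,-1]

```text
clock: 34.5
tcp_pos: [0.5532, -0.178, 0.356]
orientation: [0.005, 0.919, 0.393, 0.004]
wrist_force: [0.6, -0.9, -1.4]
finger_gap: 0.0138
grip_force: 60.9
```

>>> step_arm:
  deltas:
    - [0,0,0,0,0,0,-1]
    - [0,0,0,0,0,0,-1]
    - [0,0,0,0,0,0,-1]

```text
clock: 34.8
tcp_pos: [0.5507, -0.1766, 0.3461]
orientation: [-0.001, 0.919, 0.395, -0.001]
wrist_force: [0.4, -0.1, -3.6]
finger_gap: 0.0144
grip_force: 60.8
```

```bash
python3 - <<'E'
from h import *
s=get_state();print(s['clock'],s['tcp_pos'],s['orientation'],s['grip_force'])
c=cam('scene');r,uv,e1=rect(c,s,off=.016);save('s8.png',r);print(minima(r));print('box',redbox(r))
def white(R,cx,cy):  # redness at rim radius & brightness
    g=cv2.GaussianBlur(R.astype(np.float32),(0,0),3)
    print([(t,*[int(x) for q in (150,165,) for x in (g[int(cy-q*np.sin(np.radians(t))).__index__(),int(cx+q*np.cos(np.radians(t)))][:2])]) for t in range(110,260,8)])
for f,cx,cy in (('s5',198,202),('s6',203,217),('s7',183,214),('s8',190,216)): print(f);white(cv2.imread(f'pics/{f}.png')[:,:,::-1],cx,cy)
E
```

```text
34.8 [ 0.55074699 -0.17655242  0.3461295 ] [-0.00147486  0.91875401  0.39482508 -0.001432  ] 60.794652700424194
[(286, 35, -11), (217, 49, -16), (50, 52, -4), (114, 55, -18), (175, 62, -19), (262, 64, -21), (87, 68, -19), (303, 97, -19), (216, 103, -14), (322, 125, -23), (174, 131, -33), (34, 132, -33), (214, 134, -25), (268, 140, -29), (338, 164, -22), (63, 178, -19), (151, 194, -24), (210, 199, -25), (343, 208, -29), (136, 232, -26), (219, 241, -22), (293, 253, -20), (24, 270, -13), (322, 289, -21), (144, 293, -4), (89, 295, -27), (211, 302, -9), (306, 313, -19), (128, 324, -7), (34, 338, -23), (268, 344, -16), (247, 357, -18), (98, 358, -20), (129, 365, -16), (173, 372, -6), (71, 375, -29)]
box (np.int64(5), np.int64(350), np.int64(0), np.int64(354))
s5
[(110, 97, 89, 106, 77), (118, 97, 9, 119, 21), (126, 95, 13, 119, 31), (134, 93, 13, 113, 27), (142, 95, 19, 107, 19), (150, 95, 30, 101, 22), (158, 89, 21, 97, 12), (166, 98, 59, 92, 26), (174, 91, 47, 90, 34), (182, 126, 111, 132, 104), (190, 137, 137, 133, 135), (198, 106, 97, 91, 47), (206, 107, 106, 93, 50), (214, 104, 105, 8
[... 846 characters left out ...]
9), (190, 100, 71, 82, 26), (198, 100, 81, 80, 27), (206, 97, 75, 80, 29), (214, 99, 70, 79, 25), (222, 99, 75, 77, 29), (230, 94, 71, 73, 30), (238, 84, 55, 65, 32), (246, 91, 60, 101, 61), (254, 91, 64, 110, 78)]
s8
[(110, 104, 105, 102, 62), (118, 113, 107, 110, 75), (126, 108, 109, 111, 98), (134, 107, 108, 107, 86), (142, 102, 102, 101, 69), (150, 107, 109, 102, 82), (158, 114, 112, 124, 120), (166, 119, 119, 122, 115), (174, 105, 102, 94, 58), (182, 108, 112, 92, 70), (190, 106, 106, 94, 58), (198, 110, 110, 88, 61), (206, 105, 106, 96, 53), (214, 105, 102, 90, 48), (222, 106, 95, 91, 32), (230, 107, 104, 86, 47), (238, 102, 90, 72, 37), (246, 103, 90, 92, 51), (254, 105, 98, 100, 84)]
```

Holes (63,178), (293,253), (268,140) and (89,295) put the stripe at −71.4°. The swing from −20.6° by −50.8° gives heavy-down at about −70.4° by the model. This agrees with the −72° middle of the rest band. The rotor is now held within about 1° of that, shaft level and steady above the stand, so I'm handing in.

```bash
python3 - <<'E'
from h import *
s=get_state();print(s['clock'],s['tcp_pos'],abs(s['qvel']).max(),s['grip_force'],s['wrist_force']);print(hand_in())
E
```

```text
34.85 [ 0.55085965 -0.17654084  0.34629235] 0.009670722534342679 60.79489231109619 [-0.06996815 -0.93932329 -3.86661057]
the job is handed in; nothing more can be done
None
```

I handed in at 34.9 s with the red rotor held level about 27 cm above its resting height on the stand. I estimate the heavy side is within about 5° of straight down. Two of the five releases stopped short of what the drag model predicted, and no verdict came back.

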